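Load a board in a probe test fixture and hold its pressure plate down

TASK

Load the circuit board into the probe test fixture: set it flat on the sprung nest, over the nest's two locating pins, with its connector towards the thick guide dowel, and let it go. Then pick up the pressure plate by its handle, lower it over the two guide dowels (large hole on the thick dowel) and push it down on the board until the sprung nest is pressed fully home. Finish while still gripping the handle and holding the plate pressed down, since the test runs only as long as it is held; leave everything else on the bench where it is.

Things in the scene. Friction and masses are not known exactly. Their poses are not given: they have to be found in the camera images.
- board_grip (a point): Centre of the black power module (30 mm along x, 20 along y, 16 high) in the middle of the loose circuit board; 11 mm above the board's underside, 8 mm above its upper face. Grip the module across its 20 mm (along y), where the board on both sides is flat and free. z up; x points to the end with the grey connector.
- board: The same loose circuit board: 90 (x) x 64 (y) x 3 mm, 60 g, lying parts upwards; origin at the centre of its underside. Grey connector (14 x 24 x 9 mm) at the +x end, low black pin strip at the -x end. Locating holes of 6.5 mm diameter through it at (x, y) = (24, 20) and (-33, -8) mm.
- nest_mid (a point): Centre of the top of the fixture's sprung nest, a pale plate 100 x 74 x 8 mm floating on springs; top 34 mm above the bench when free. z up, x to the thick dowel. Locating pins, 5 mm diameter, 9 mm high (upper 4 mm tapered), at (x, y) = (24, 20) and (-33, -8) mm. With the board seated, board_grip is 11 mm straight above, x axes alike; end for end it would sit 14 mm off.
- nest (a joint): How far the sprung nest is pressed straight down, m: 0 free, 0.008 fully home on its stop. It starts to move at about 7 N and takes about 14 N at full travel; it springs back when released. The plate's and board's own weight does not move it.
- fixture_mid (a point): Centre of the top face of the fixture's grey base, 170 (x) x 110 x 18 mm, fixed to the bench, elsewhere each time; this point is 18 mm above the bench. z up, x to the thick dowel. Upright guide dowels at x = +68 mm (thick, 12 mm diameter) and x = -68 mm (thin, 8 mm), y = 0, reach 64 mm above this point: straight for 56 mm, then a bullet nose.
- plate_grip (a point): Centre of the bar of the black bridge handle on the loose pressure plate: bar 90 mm along x, 14 wide along y, 14 high; 24 mm above the plate's upper face, 54 mm above the feet of its pushers. Grip the bar across its 14 mm. z up; x points to the large hole. On the dowels it is straight above fixture_mid, x alike: 73 mm above when the pushers meet the seated board, 65 mm with the nest home.
- plate: The same loose pressure plate, about 0.36 kg: aluminium, 165 (x) x 90 (y) x 10 mm, standing on four white pusher pins under it (8 mm diameter, 20 mm long, at x = +-39, y = +-26 mm); origin at its centre, at the level of the pushers' feet. Through holes at x = +68 mm (large, 13.5 mm diameter) and x = -68 mm (small, 9.5 mm), y = 0.
- ruler: Bystander: steel ruler 300 x 30 x 2 mm, loose; origin at the centre of its underside, x along it.
- meter: Bystander: dark hand multimeter 180 x 85 x 45 mm, loose; origin at the centre of its underside, x along it.
- screwdriver: Bystander: screwdriver 150 mm long, loose, lying along its x.
- bare_panel: Bystander: black bare circuit panel with gold pads, 100 x 70 x 2 mm, no parts on it, loose; origin at the centre of its underside.
- solder_reel: Bystander: solder reel standing on its flange, 60 mm diameter, 46 mm high, loose; origin at the centre of its underside.
- flux: Bystander: small amber bottle, 34 mm diameter, 85 mm high, loose; origin at the centre of its underside.
- tweezers: Bystander: steel tweezers 120 mm long, 8 mm high, loose, lying along x.
- programmer: Bystander: small dark-red plug-in programmer stick, 70 x 20 x 9 mm, loose, lying along x.
Mind the look-alikes: they are no part of the job. Several things look just like the board: the one meant starts farthest to the robot's right.

How it is judged:
On the way, in this order (a step that is already met when the one before it is completed fails the run):
1. the board lies flat on the nest over both locating pins, connector to the thick dowel, and is let go (horizontal distance between board_grip and nest_mid below 0.003 m and angle between the x axis of board_grip and the x axis of nest_mid, either way round below 0.09 rad and z of board_grip in the frame of nest_mid below 0.0135 m and contact force between the fingers and board below 0.2 N), for 0.2 s.
2. the pressure plate is over both guide dowels, level (horizontal distance between plate_grip and fixture_mid below 0.003 m and angle between the x axis of plate_grip and the x axis of fixture_mid, either way round below 0.05 rad and z of plate_grip in the frame of fixture_mid below 0.088 m and angle between plate_grip's own z axis and vertical below 0.06 rad), for 0.1 s.
At the end, for the whole second after the job is handed in: Board flat over both nest pins (within 3 mm, 0.09 rad, connector to the thick dowel); plate level (0.05 rad) over both dowels (within 3 mm, 0.05 rad); the fingers, down beside its handle's bar and on it, keep the nest pressed down over 6 of its 8 mm, board loaded with over 8 N, at rest (horizontal distance between board_grip and nest_mid below 0.003 m and angle between the x axis of board_grip and the x axis of nest_mid, either way round below 0.09 rad and z of board_grip in the frame of nest_mid below 0.0135 m and horizontal distance between plate_grip and fixture_mid below 0.003 m and angle between the x axis of plate_grip and the x axis of fixture_mid, either way round below 0.05 rad and angle between plate_grip's own z axis and vertical below 0.05 rad and value of joint nest above 0.006 m and contact force between the fingers and plate above 3 N and contact force between plate and board above 8 N and linear speed of plate below 0.02 m/s and z of the grasp point in the frame of plate_grip below 0.022 m); the arm keeps its last pose, push and grip.
It fails at once if a bystander is pushed more than 30 mm from its place (distance of any of ruler, meter, screwdriver, bare_panel, solder_reel, flux, tweezers, programmer from where it was at the start of the episode above 0.03 m).
It also fails if it takes over 61 s, if anything falls off the work surface, if the arm or the gripper's body presses on something with over 40 N, if the wrist force passes 120 N, or if a joint passes its speed limit or range.

ROBOT

A 6-joint arm with a two-finger parallel gripper is mounted at the origin on the work surface. World frame = base frame: x ahead of the robot, y to its left, z up, the work surface at z = 0. Lengths are in m, angles in rad, forces in N, time in s.
With the tool pointing down it reaches from about 0.325 to 0.875 m from the base axis. Payload 4.4 kg.
Tool frame: the origin (TCP) lies midway between the tips of the shut fingers; the grasp point (between the pads) lies 19 mm behind it; z points along the fingers, y is the direction in which the jaws open and shut (so a half turn about z gives the same grasp; the last joint's range is limited). The gripper opens to 85 mm and grips with 20 to 120 N. Pads are 22 mm wide; open, the fingers measure 114 mm over their backs; the gripper's body (76 mm by 85 mm) begins 54 mm behind the grasp point. The pads swing forward as they close: fully open they stand 13 mm farther back than shut.
Start: joints at [0.97, 0.207, 1.542, -0, 1.393, -0.15], TCP at [0.251, 0.518, 0.231] pointing down, gripper open.
Joint ranges: [-2.73, 2.73], [-0.86, 2.22], [0.23, 2.46], [-1.11, 4.25], [0.08, 2.63], [-2.82, 2.82]. Speed limits (rad/s): [2.79, 2.79, 3.14, 3.14, 3.14, 3.14].

INTERFACE

Orientations are given as a 3x3 rotation matrix whose columns are the frame's x, y, z axes.
In Python, from cell import monitor, vision, manip gives the robot as it stands. The module is installed in compiled form; this text tells all that it offers.
- The arm moves only by the shell command python3 -m creep 'ROWS' [FORCE]. ROWS is a JSON object of lists of equal length, an entry for each row: "hand": the finger opening in cm, from 0 to 8.54; "linear": the shift along the tool's x, y, z in cm, a list of three; "spin": the turn about the tool's z in rad. In form: {"hand": [hand, ...], "linear": [[dx, dy, dz], ...], "spin": [spin, ...]}. A call has 1 to 5 rows; each row shifts and turns the pose as measured when the row begins, along the tool's axes as they then stand; what a row does not reach is not made up. A row lasts 1/12 s, in which the tool goes at most 41.7 mm and 7.16 degrees, less where a joint would pass 70% of its speed; a pose out of reach is approached as far as the arm can. A call with a gripper value outside its range is refused whole. The fingers move at their own pace and stop on an object; FORCE is the grip in N (left out, the last holds). Time passes only in rows, so rows that do not move let the fingers close. It gives the time, the measured TCP pose, the force and the opening at its end, in the units of the state.
- monitor.state(): the state, without advancing time (a new reading comes with each control period).
- vision.read_camera(name): name is "scene" or "top" or "wrist"; returns a dict with "image" (384x512x3 uint8, red, green, blue), "depth" (384x512 float32, m along the optical axis (not along the pixel's ray), 0 where there is no reading), "fx", "fy", "cx", "cy" (pixels), "world_to_cam" (4x4, takes a point from world to camera coordinates). Camera axes: x right, y down, z forward; pixel columns grow to the right and rows downward; lengths in m; the calibration is good to about 2 mm. The wrist camera is an equidistant fisheye: a pixel r from the principal point sees the ray r / f radians off the axis. A picture is of the moment at which its call begins.
- manip.sign_off(): hands the job in, once; it reports no verdict.
The state is a dict: "t": time; "joint_positions": joint angles; "joint_velocities": joint speeds; "joint_torque": joint torques, N m; "tcp_pos": TCP position; "ee_rot": TCP orientation; "force": force on the tool from outside, world axes, zero at the start; "ft_torque": the same for the moment, N m; "opening": finger opening in m.
Only numpy, scipy, OpenCV 4.12 (cv2) and the standard library are available. Lean on these libraries where they do the work, as an engineer would, in place of code of your own. Each camera call takes 0.05 s, during which the arm holds its last target.

## Working session

There is one attempt and no reset: what is moved stays moved. The work goes in short steps, Python scripts to look and compute and a shell command to move; the robot and the scene stay as the last step left them, time stands still between calls to the robot, and variables do not carry over. Pictures are saved under pics/ and viewed, and the job is handed in when it is done.

```bash
mkdir -p pics
cat > h.py <<'E'
import numpy as np, cv2
from cell import monitor, vision, manip
def grab(n,tag):
    c=vision.read_camera(n); np.savez(f'{n}_{tag}.npz',**c)
    cv2.imwrite(f'pics/{n}_{tag}.png',cv2.cvtColor(c['image'],cv2.COLOR_RGB2BGR)); return c
def load(n,tag): return dict(np.load(f'{n}_{tag}.npz'))
def onplane(c,u,v,z):
    T=np.linalg.inv(c['world_to_cam']); d=T[:3,:3]@np.array([(u-c['cx'])/c['fx'],(v-c['cy'])/c['fy'],1]); o=T[:3,3]
    return o+d*(z-o[2])/d[2]
def atdepth(c,u,v):
    T=np.linalg.inv(c['world_to_cam']); z=c['depth'][int(round(v)),int(round(u))]
    return T[:3,:3]@(z*np.array([(u-c['cx'])/c['fx'],(v-c['cy'])/c['fy'],1]))+T[:3,3]
E
python3 - <<'E'
from h import *
for n in ['scene','top','wrist']:
    c=grab(n,'0'); print(n,c['fx'],c['cx'],c['cy'],np.round(np.linalg.inv(c['world_to_cam']),3).tolist())
print(monitor.state())
E
```

```text
scene 388.2920219820672 255.69589084685694 189.86873189790373 [[-0.617, 0.609, -0.498, 1.109], [0.787, 0.489, -0.377, 0.354], [0.014, -0.625, -0.781, 0.855], [0.0, 0.0, 0.0, 1.0]]
top 396.8244051428276 248.1174586112807 195.23143203089674 [[0.02, -0.99, 0.14, 0.407], [-1.0, -0.019, 0.008, -0.049], [-0.005, -0.14, -0.99, 1.23], [0.0, 0.0, 0.0, 1.0]]
wrist 297.3186396354542 254.41205717931334 191.115486690933 [[0.436, 0.868, 0.236, 0.19], [0.9, -0.42, -0.117, 0.546], [-0.002, 0.264, -0.965, 0.373], [0.0, 0.0, 0.0, 1.0]]
{'t': 0.15, 'joint_positions': array([ 9.69502662e-01,  2.07246500e-01,  1.54263623e+00, -2.05823149e-05,
        1.39348216e+00, -1.50445298e-01]), 'joint_velocities': array([ 2.32183731e-03, -3.64645834e-03, -6.69821521e-03, -8.61744718e-06,
       -1.12076628e-03,  1.51428602e-04]), 'joint_torque': array([ 2.27769119e-04, -3.83508682e+01, -2.92038578e+01, -1.21653652e-04,
        6.62147911e-03, -1.80012660e-05]), 'tcp_pos': array([0.25019729, 0.51706273, 0.23037492]), 'ee_rot': array([[-9.00079237e-01,  4.35725138e-01, -9.85867109e-04],
       [ 4.35726184e-01,  9.00078065e-01, -1.47285792e-03],
       [ 2.45596138e-04, -1.75525695e-03, -9.99998429e-01]]), 'force': array([-0.24868503, -0.0743472 , -0.8478954 ]), 'ft_torque': array([-0.03098372,  0.0623982 ,  0.00350896]), 'opening': 0.08536146345148109}
```

View pics/top_0.png

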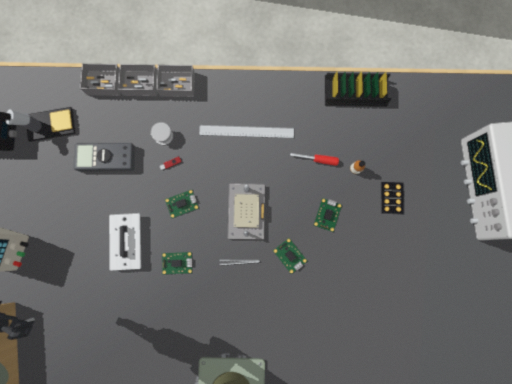

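View pics/scene_0.png

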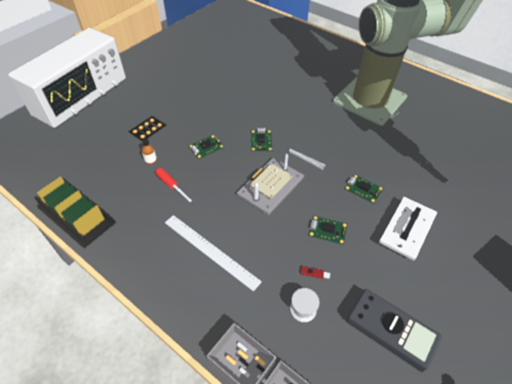

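The top view shows four boards, at (182,204), (177,263), (290,256) and (328,214). The fixture is at (246,211) and the plate at (125,241). Image right is −y, the robot's right, so the board meant should be (328,214). I'll confirm this in enlarged crops and measure.

Run:
```python
from h import *
c=load('top','0')
for u,v in [(182,204),(177,263),(290,256),(328,214)]: print(u,v,onplane(c,u,v,0.003).round(3))
im=cv2.cvtColor(c['image'],cv2.COLOR_RGB2BGR)
def crop(u,v,w,s): 
    return cv2.resize(im[v-w:v+w,u-w:u+w],None,fx=s,fy=s,interpolation=cv2.INTER_CUBIC)
cv2.imwrite('pics/crop1.png',np.hstack([crop(328,214,20,10),crop(246,211,40,5)]))
cv2.imwrite('pics/crop2.png',crop(125,241,36,11))
# depth samples
for n,u,v in [('nest',246,212),('base?',262,235),('plate',114,222),('handle',125,241)]: print(n,atdepth(c,u,v).round(4))
```

```text
182 204 [0.549 0.167 0.003]
177 263 [0.367 0.174 0.003]
290 256 [ 0.395 -0.17   0.003]
328 214 [ 0.526 -0.287  0.003]
nest [ 0.5245 -0.0336  0.034 ]
base? [ 0.4567 -0.0834  0.0192]
plate [0.4867 0.3653 0.0311]
handle [0.4303 0.3286 0.0303]
```

View pics/crop1.png

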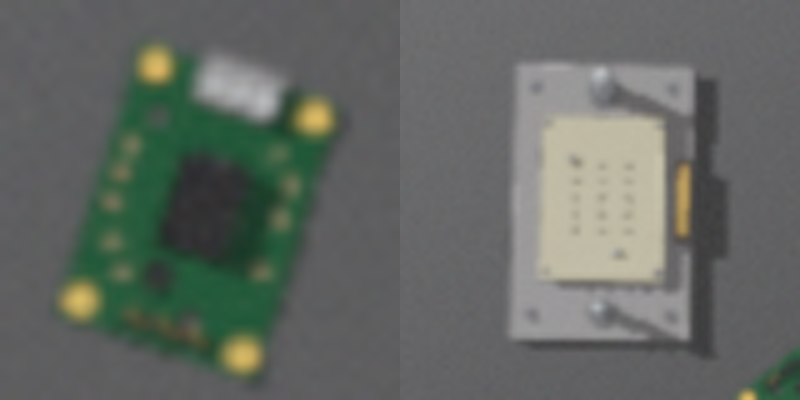

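View pics/crop2.png

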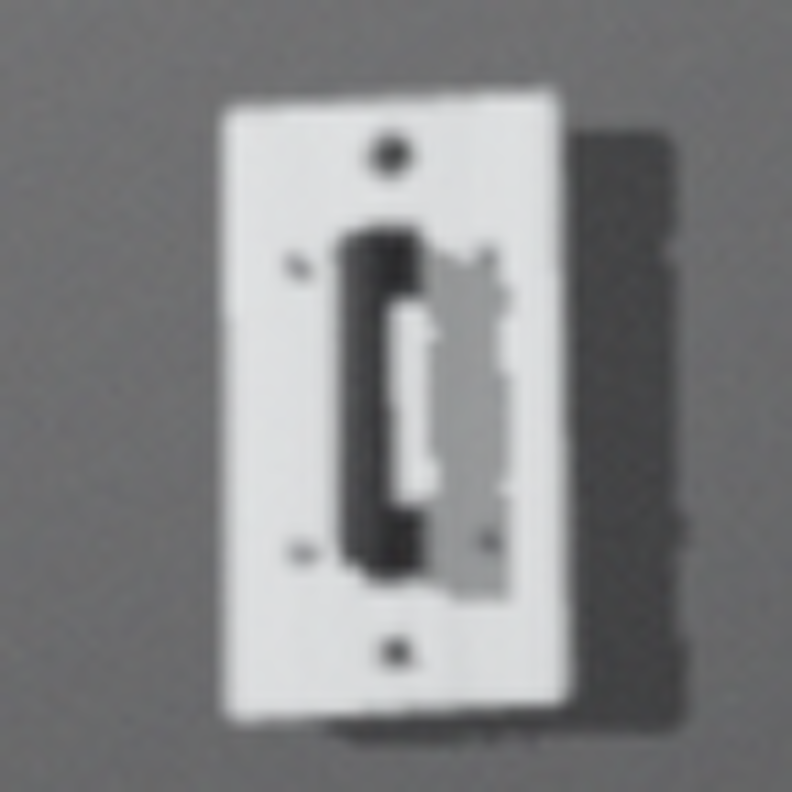

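Run:
```python
from h import *
c=load('top','0'); im=c['image']; hsv=cv2.cvtColor(im,cv2.COLOR_RGB2HSV)
def cent(mask,box,z,lab):
    m=np.zeros_like(mask); u0,v0,u1,v1=box; m[v0:v1,u0:u1]=mask[v0:v1,u0:u1]
    m=m.astype(np.uint8)
    cs,_=cv2.findContours(m,cv2.RETR_EXTERNAL,cv2.CHAIN_APPROX_NONE); k=max(cs,key=cv2.contourArea)
    b=cv2.boxPoints(cv2.minAreaRect(k)); P=np.array([onplane(c,u,v,z)[:2] for u,v in b]); 
    e=[P[1]-P[0],P[2]-P[1]]; L=[np.linalg.norm(x) for x in e]; i=int(np.argmax(L)); d=e[i]
    a=np.arctan2(d[1],d[0]); a=(a+np.pi/2)%np.pi-np.pi/2
    print(lab,'ctr',P.mean(0).round(4),'L',np.round(L,4),'ang',round(a,4))
g=(hsv[...,0]>40)&(hsv[...,0]<90)&(hsv[...,1]>100)
gold=(hsv[...,0]>15)&(hsv[...,0]<32)&(hsv[...,1]>90)&(hsv[...,2]>110)
cent(g|gold,(308,192,350,236),.003,'board')
cent((im.min(2)>190),(95,205,150,280),.030,'plate')
nm=(hsv[...,1]>30)&(hsv[...,1]<90)&(im[...,0]>170)
cent(nm,(225,180,258,240),.034,'nest')
print(hsv[211,246],hsv[190,230],im[190,230],hsv[150,230])
fm=(im.min(2)>115)&(im.max(2)<225); cent(fm,(220,178,268,245),.018,'fix')
```

```text
board ctr [ 0.5248 -0.2858] L [0.0873 0.0624] ang -0.3227
plate ctr [0.4296 0.3302] L [0.0882 0.1645] ang 0.0581
nest ctr [ 0.5293 -0.0335] L [0.067  0.0942] ang 0.0165
[ 24  36 182] [150   2 152] [152 151 152] [135   5 111]
fix ctr [ 0.5311 -0.032 ] L [0.1711 0.1116] ang 0.0052
```

```bash
python3 -m creep '{"hand":[8.5,8.5,8.5,8.5,8.5],"linear":[[-3.8,-1.4,0],[-3.6,-1.8,0],[-3.4,-2.2,0],[-3.1,-2.6,0],[-2.8,-2.9,0]],"spin":[-0.12,-0.12,-0.12,-0.12,0]}'
```

```text
t: 0.57
tcp_pos: [0.382, 0.381, 0.2279]
ee_rot: [[-1.0, -0.025, -0.005], [-0.025, 1.0, -0.0], [0.005, -0.0, -1.0]]
force: [0.1, 0.1, -0.1]
opening: 0.085
```

```bash
python3 -m creep '{"hand":[8.5,8.5,8.5,8.5],"linear":[[-2.3,-1.8,0],[-2.3,-1.8,0],[-1.8,-1.2,0],[0,0,0]],"spin":[0.01,0.01,0,0]}'
cat >> h.py <<'E'
def ray(c,u,v):
    x,y=(u-c['cx'])/c['fx'],(v-c['cy'])/c['fy']; r=np.hypot(x,y)+1e-12
    d=np.array([x/r*np.sin(r),y/r*np.sin(r),np.cos(r)]); T=np.linalg.inv(c['world_to_cam']); return T[:3,3],T[:3,:3]@d
def wp(c,u,v,z):
    o,d=ray(c,u,v); return o+d*(z-o[2])/d[2]
def wproj(c,P):
    q=c['world_to_cam'][:3,:3]@np.asarray(P)+c['world_to_cam'][:3,3]; t=np.arctan2(np.hypot(q[0],q[1]),q[2]); s=np.hypot(q[0],q[1])+1e-12
    return np.array([c['cx']+c['fx']*t*q[0]/s,c['cy']+c['fy']*t*q[1]/s])
E
python3 - <<'E'
from h import *
c=grab('wrist','plate'); print(np.linalg.inv(c['world_to_cam']).round(3),monitor.state()['tcp_pos'])
E
```

```text
t: 0.9
tcp_pos: [0.4534, 0.3247, 0.2262]
ee_rot: [[-1.0, 0.003, -0.005], [0.003, 1.0, -0.004], [0.005, -0.004, -1.0]]
force: [-0.1, 0.0, -0.6]
opening: 0.0846
[[ 0.003  0.966  0.259  0.387]
 [ 1.    -0.002 -0.005  0.326]
 [-0.005  0.259 -0.966  0.369]
 [ 0.     0.     0.     1.   ]] [0.45189379 0.32562771 0.22605012]
```

View pics/wrist_plate.png

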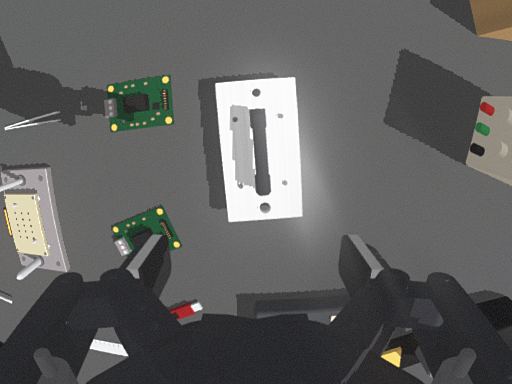

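The wrist picture shows the plate: large hole at (265,207) on the +x side, small hole at (256,92), handle bar around (260,152).

```bash
cat >> h.py <<'E'
def darkblob(c,u,v,w,frac=0.5):
    g=cv2.cvtColor(c['image'],cv2.COLOR_RGB2GRAY).astype(float)[v-w:v+w+1,u-w:u+w+1]
    t=g.max()-frac*(g.max()-g.min()); W=np.clip(t-g,0,None)
    n,l=cv2.connectedComponents((W>0).astype(np.uint8)); W=W*(l==l[np.unravel_index(np.argmax(W),W.shape)])
    yy,xx=np.mgrid[v-w:v+w+1,u-w:u+w+1]; return (W*xx).sum()/W.sum(),(W*yy).sum()/W.sum()
def rect(c,mask,box,z,f=wp):
    m=np.zeros(mask.shape,np.uint8); u0,v0,u1,v1=box; m[v0:v1,u0:u1]=mask[v0:v1,u0:u1]
    cs,_=cv2.findContours(m,cv2.RETR_EXTERNAL,cv2.CHAIN_APPROX_NONE); k=max(cs,key=cv2.contourArea)[:,0]
    P=np.array([f(c,u,v,z)[:2] for u,v in k],np.float32)
    (cx,cy),(w,h),a=cv2.minAreaRect(P*1000); b=cv2.boxPoints(((cx,cy),(w,h),a)); e=[b[1]-b[0],b[2]-b[1]]; d=max(e,key=np.linalg.norm)
    an=(np.arctan2(d[1],d[0])+np.pi/2)%np.pi-np.pi/2
    return np.array([cx,cy])/1000,(w,h),an
E
python3 - <<'E'
from h import *
c=load('wrist','plate'); im=c['image']
L=darkblob(c,265,207,8);S=darkblob(c,256,92,7); print(L,S)
pl=wp(c,*L,.0295);ps=wp(c,*S,.0295); d=pl-ps; print(pl,ps,np.linalg.norm(d),'mid',(pl+ps)/2,'ang',np.arctan2(d[1],d[0]))
print(rect(c,im.min(2)>190,(205,60,315,235),.030))
# handle: dark inside
print(rect(c,im.max(2)<75,(248,100,275,198),.061))
E
```

```text
(np.float64(264.3663094256664), np.float64(206.2033525693872)) (np.float64(255.6366770079283), np.float64(92.10651499482937))
[0.49709006 0.33567087 0.0295    ] [0.36300717 0.32555888 0.0295    ] 0.13446364785869827 mid [0.43004862 0.33061487 0.0295    ] ang 0.07527342442152364
(array([0.43068115, 0.33076746]), (165.78160095214844, 90.97151184082031), np.float32(0.07434666))
(array([0.47040009, 0.32705515]), (3.473649740219116, 0.9670581221580505), np.float32(0.44890583))
```

```bash
python3 -m creep '{"hand":[8.5,8.5,8.5,8.5,8.5],"linear":[[-1,-3.9,0],[-1,-3.9,0],[-1,-3.9,0],[-1,-3.9,0],[-1,-3.9,0]],"spin":[0,0,0,0,0]}'; python3 -m creep '{"hand":[8.5,8.5,8.5,8.5,8.5],"linear":[[-1,-3.9,0],[-1,-3.9,0],[-1,-3.9,0],[-1,-3.9,0],[-0.5,-2,0]],"spin":[0,0,0,0,0]}'
```

```text
t: 1.37
tcp_pos: [0.4974, 0.137, 0.224]
ee_rot: [[-1.0, -0.017, -0.012], [-0.017, 1.0, 0.003], [0.012, 0.003, -1.0]]
force: [1.3, -0.6, 0.4]
opening: 0.0846
t: 1.78
tcp_pos: [0.5439, -0.0422, 0.2221]
ee_rot: [[-1.0, -0.023, -0.013], [-0.023, 1.0, 0.005], [0.013, 0.005, -1.0]]
force: [-0.1, 0.4, 0.2]
opening: 0.0849
```

```bash
python3 -m creep '{"hand":[8.5,8.5],"linear":[[0,0,0],[0,0,0]],"spin":[0,0]}'
python3 - <<'E'
from h import *
c=grab('wrist','fix')
E
```

```text
t: 1.95
tcp_pos: [0.5441, -0.0447, 0.2215]
ee_rot: [[-1.0, -0.018, -0.014], [-0.018, 1.0, 0.005], [0.014, 0.005, -1.0]]
force: [-0.0, 0.4, 0.9]
opening: 0.085
```

View pics/wrist_fix.png

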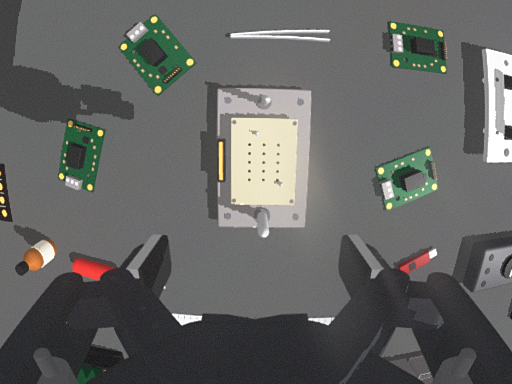

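```bash
python3 - <<'E'
from h import *
c=load('wrist','fix'); im=c['image']; hsv=cv2.cvtColor(im,cv2.COLOR_RGB2HSV)
nm=(hsv[...,1]>25)&(hsv[...,1]<110)&(im[...,0]>150)&(hsv[...,0]<35)
print('nest',rect(c,nm,(222,105,305,215),.034))
print('base',rect(c,(im.min(2)>105),(210,80,320,235),.018))
cv2.imwrite('pics/fixcrop.png',cv2.cvtColor(cv2.resize(im[80:240,205:320],None,fx=5,fy=5,interpolation=cv2.INTER_CUBIC)[:,:],cv2.COLOR_RGB2BGR)[0:800,:])
E
python3 -c "
import cv2;a=cv2.imread('pics/fixcrop.png');print(a.shape);cv2.imwrite('pics/fixcrop2.png',cv2.resize(a,(431,600)))"
```

```text
nest (array([ 0.53071625, -0.03342318]), (100.66079711914062, 74.15335083007812), np.float32(0.0032404661))
base (array([ 0.52970959, -0.03005263]), (190.93336486816406, 139.40708923339844), np.float32(0.012055635))
(800, 575, 3)
```

View pics/fixcrop2.png

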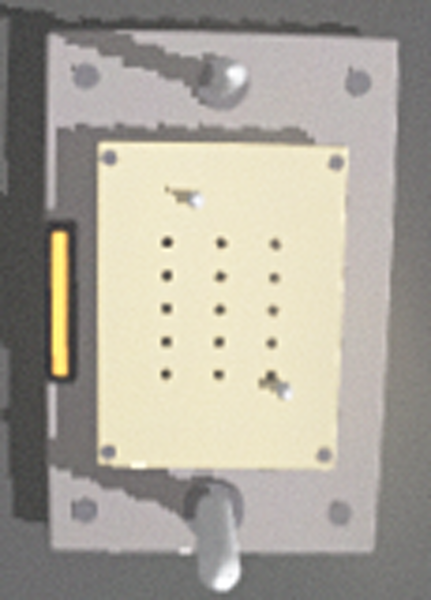

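Run:
```python
from h import *
c=load('wrist','fix')
def four(pts,z,w,lab):
    P=[]
    for x,y in pts:
        u,v=darkblob(c,int(round(205+x/3.748)),int(round(80+y/3.75)),w); P.append(wp(c,u,v,z)[:2])
    P=np.array(P); print(lab,P.round(4).tolist(),'mid',P.mean(0).round(4))
    for a,b in [(2,0),(3,1)]:
        d=P[a]-P[b]; print(' x',np.linalg.norm(d).round(4),np.arctan2(d[1],d[0]).round(4))
    for a,b in [(1,0),(3,2)]:
        d=P[a]-P[b]; print(' y',np.linalg.norm(d).round(4),-np.arctan2(d[0],d[1]).round(4))
four([(109,158),(336,162),(109,452),(324,455)],.034,3,'nest')
four([(86,77),(357,83),(84,510),(340,512)],.018,4,'base')
# bright tips
g=cv2.cvtColor(c['image'],cv2.COLOR_RGB2GRAY)
for n,x,y,z in [('pinA(-33,-8)',196,200,.043),('pinB(24,20)',284,390,.043),('thin',234,78,.082),('thick',224,575,.082)]:
    print(n,wp(c,205+x/3.748,80+y/3.75,z).round(4))
for n,p in [('A',(-.033,-.008,.009)),('B',(.024,.020,.009))]:
    print(n,'pred base/tip px',[( (wproj(c,np.array([.5307,-.0334,.034])+np.array([p[0],p[1],h]))-[205,80])*3.75).round(0) for h in (0,.009)])
```

```text
nest [[0.4858, -0.0677], [0.4857, -0.0005], [0.5806, -0.0684], [0.5758, -0.0004]] mid [ 0.532  -0.0342]
 x 0.0948 -0.0079
 x 0.0901 0.0005
 y 0.0672 0.0023
 y 0.0682 0.0706
base [[0.4603, -0.0765], [0.4605, 0.0077], [0.6005, -0.0768], [0.6005, 0.0079]] mid [ 0.5305 -0.0344]
 x 0.1402 -0.0017
 x 0.14 0.0016
 y 0.0842 -0.0027
 y 0.0847 0.0
pinA(-33,-8) [ 0.4979 -0.0414  0.043 ]
pinB(24,20) [ 0.5537 -0.0141  0.043 ]
thin [ 0.4644 -0.0331  0.082 ]
thick [ 0.597  -0.0323  0.082 ]
A pred base/tip px [array([196., 197.]), array([196., 199.])]
B pred base/tip px [array([284., 387.]), array([286., 393.])]
```

```bash
python3 -m creep '{"hand":[8.5,8.5,8.5,8.5,8.5],"linear":[[0.1,-3.6,0],[-0.1,-3.6,0],[-0.3,-3.6,0],[-0.6,-3.6,0],[-0.8,-3.5,0]],"spin":[0.06,0.06,0.06,0.06,0.06]}'; python3 -m creep '{"hand":[8.5,8.5,8.5,8.5],"linear":[[-1,-3.5,0],[-1.1,-3.4,0],[0,0,0],[0,0,0]],"spin":[0.04,0,0,0]}';  python3 - <<'E'
from h import *
c=grab('wrist','board')
E
```

```text
t: 2.42
tcp_pos: [0.5438, -0.2101, 0.2194]
ee_rot: [[-0.965, 0.264, -0.016], [0.263, 0.965, 0.014], [0.019, 0.009, -1.0]]
force: [0.4, 0.2, 0.3]
opening: 0.085
t: 2.75
tcp_pos: [0.5456, -0.2821, 0.2178]
ee_rot: [[-0.953, 0.302, -0.016], [0.301, 0.953, 0.015], [0.02, 0.009, -1.0]]
force: [0.4, 1.0, 1.0]
opening: 0.0847
```

View pics/wrist_board.png

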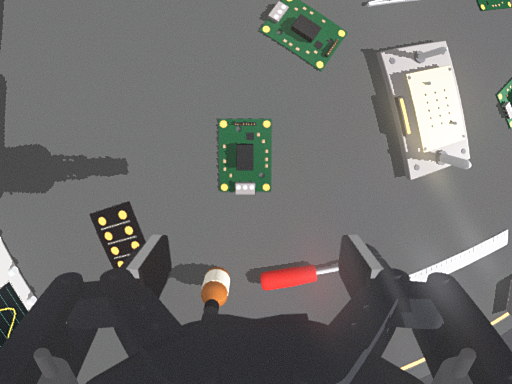

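The wrist picture shows the target board at (245,156), with its connector at (245,188), towards +x. The black bare panel is at (118,235), the flux at (215,290) and the screwdriver at (290,278). Both the top view and this one have this board farthest right of the four.

Run:
```python
from h import *
c=load('wrist','board'); im=c['image']; hsv=cv2.cvtColor(im,cv2.COLOR_RGB2HSV)
g=(hsv[...,0]>38)&(hsv[...,0]<95)&(hsv[...,1]>90)
gold=(hsv[...,0]>15)&(hsv[...,0]<35)&(hsv[...,1]>100)&(hsv[...,2]>110)
print(rect(c,g|gold,(205,105,285,205),.003))
n,l,s,ct=cv2.connectedComponentsWithStats(gold[105:205,205:285].astype(np.uint8))
P=[]
for i in range(1,n):
    if s[i,4]>25: p=wp(c,ct[i,0]+205,ct[i,1]+105,.003)[:2]; P.append(p); print(s[i,4],ct[i]+[205,105],p.round(4))
P=np.array(P); print('mid',P.mean(0))
blk=(im.max(2)<60)
print('module',rect(c,blk,(230,140,260,172),.019))
fm=(hsv[...,0]<20)&(hsv[...,1]>150)&(im[...,0]>100)
print('flux',wp(c,207,300,.03))
cv2.imwrite('pics/bcrop.png',cv2.cvtColor(cv2.resize(im[105:205,205:285],None,fx=6,fy=6,interpolation=cv2.INTER_CUBIC),cv2.COLOR_RGB2BGR))
t=load('top','0'); print('flux top',onplane(t,361,163,.085), onplane(t,352,169,.0), atdepth(t,361,163))
```

```text
(array([ 0.52512732, -0.28632651]), (63.69448471069336, 89.05813598632812), np.float32(-0.3107313))
54 [223.  123.5] [ 0.4801 -0.2989]
50 [266.4  123.54] [ 0.4961 -0.2494]
47 [223.9787234  186.82978723] [ 0.5546 -0.3227]
50 [265.76 186.76] [ 0.5703 -0.2732]
mid [ 0.52527896 -0.28604996]
module (array([ 0.51093445, -0.28190341]), (18.461654663085938, 1.1751948595046997), np.float32(1.2596976))
flux [ 0.68947365 -0.39286444  0.03      ]
flux top [ 0.67062517 -0.36964428  0.085     ] [ 0.67034595 -0.36475565  0.        ] [ 0.67006973 -0.36896822  0.08740983]
```

View pics/bcrop.png

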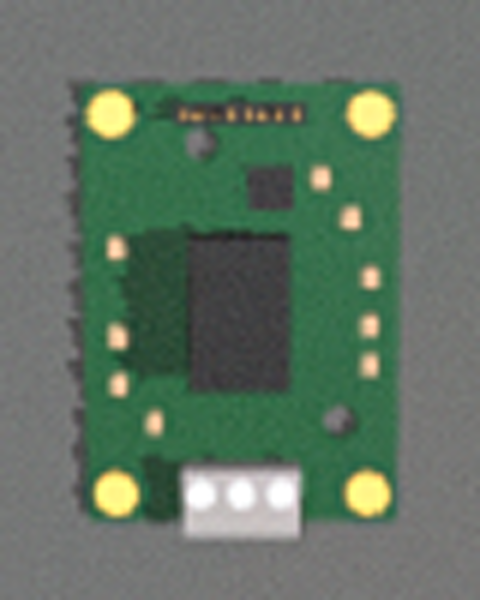

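```bash
python3 -m creep '{"hand":[3.4,3.4,3.4,3.4,3.4],"linear":[[0.4,-0.4,3.5],[0.4,-0.4,3.5],[0.4,-0.3,3.5],[0.3,-0.2,3],[0,0,1.5]],"spin":[0,0,0,0,0]}'; python3 -m creep '{"hand":[3.4,3.4],"linear":[[0,0,0],[0,0,0]],"spin":[0,0]}'
```

```text
t: 3.22
tcp_pos: [0.5338, -0.2791, 0.0723]
ee_rot: [[-0.958, 0.286, -0.001], [0.286, 0.958, 0.006], [0.002, 0.005, -1.0]]
force: [-0.6, -0.1, -0.2]
opening: 0.0339
t: 3.38
tcp_pos: [0.531, -0.2715, 0.0674]
ee_rot: [[-0.96, 0.281, -0.01], [0.281, 0.96, 0.013], [0.013, 0.01, -1.0]]
force: [0.1, -0.7, 0.1]
opening: 0.0339
```

```bash
python3 -m creep '{"hand":[3.4,3.4],"linear":[[0,0,0],[0,0,0]],"spin":[0,0]}'; python3 -m creep '{"hand":[3.4,3.4],"linear":[[0,0,0],[0,0,0]],"spin":[0,0]}'
python3 - <<'E'
from h import *
s=monitor.state(); print(s['tcp_pos'],s['joint_velocities'])
E
```

```text
t: 3.55
tcp_pos: [0.5326, -0.2691, 0.0693]
ee_rot: [[-0.961, 0.277, -0.008], [0.277, 0.961, 0.013], [0.011, 0.01, -1.0]]
force: [-0.3, 0.2, 0.5]
opening: 0.034
t: 3.72
tcp_pos: [0.535, -0.2694, 0.0728]
ee_rot: [[-0.961, 0.276, -0.003], [0.276, 0.961, 0.009], [0.006, 0.008, -1.0]]
force: [-0.3, -0.9, 0.7]
opening: 0.0339
[ 0.53504618 -0.26939264  0.07277219] [ 8.76654735e-03 -2.15213237e-02 -1.56092755e-02  6.45508497e-05
  2.82281024e-03  6.52429327e-04]
```

```bash
python3 -m creep '{"hand":[3.4,3.4,3.4],"linear":[[0.2,-1,1],[0.2,-0.9,1],[0,0,0.5]],"spin":[0.015,0.015,0]}'; python3 -m creep '{"hand":[3.4,3.4],"linear":[[0,0,0],[0,0,0]],"spin":[0,0]}'
```

```text
t: 3.97
tcp_pos: [0.5288, -0.2902, 0.0509]
ee_rot: [[-0.952, 0.306, 0.005], [0.306, 0.952, 0.003], [-0.004, 0.004, -1.0]]
force: [-0.5, 0.1, -0.8]
opening: 0.0338
t: 4.13
tcp_pos: [0.5267, -0.2909, 0.0484]
ee_rot: [[-0.951, 0.309, 0.002], [0.309, 0.951, 0.005], [-0.001, 0.005, -1.0]]
force: [1.4, -0.2, 0.0]
opening: 0.0339
```

```bash
python3 -m creep '{"hand":[3.4,3.4,3.4],"linear":[[0.2,0.3,0.8],[0.1,0.1,0.7],[0,0,0.5]],"spin":[0,0,0]}'; python3 -m creep '{"hand":[3.4,3.4],"linear":[[0,0,0],[0,0,0]],"spin":[0,0]}';  python3 - <<'E'
from h import *
c=grab('wrist','b2');cv2.imwrite('pics/b2c.png',cv2.cvtColor(cv2.resize(c['image'][150:384,130:390],None,fx=2.5,fy=2.5),cv2.COLOR_RGB2BGR))
E
```

```text
t: 4.38
tcp_pos: [0.5253, -0.2866, 0.0275]
ee_rot: [[-0.951, 0.31, 0.004], [0.31, 0.951, 0.004], [-0.002, 0.005, -1.0]]
force: [-0.6, 0.3, -0.3]
opening: 0.034
t: 4.55
tcp_pos: [0.5239, -0.285, 0.0249]
ee_rot: [[-0.951, 0.31, 0.0], [0.31, 0.951, 0.007], [0.002, 0.007, -1.0]]
force: [-0.2, 0.9, -0.1]
opening: 0.0342
```

View pics/b2c.png

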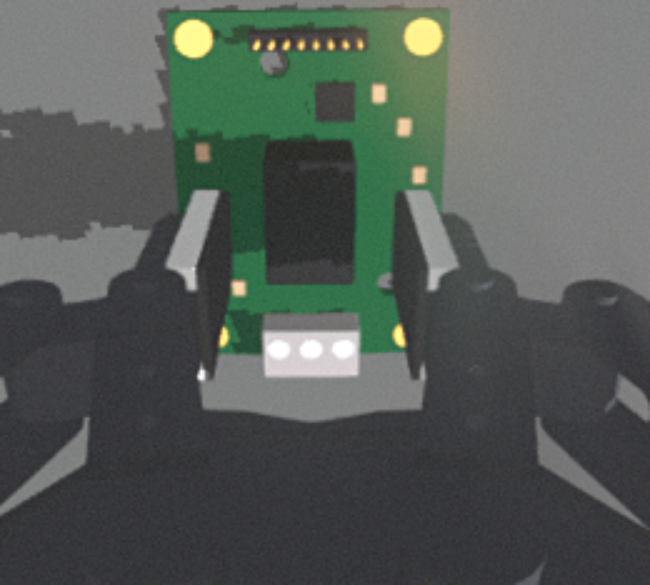

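The picture shows the fingers straddling the module evenly, with nothing under the tips.

```bash
python3 -m creep '{"hand":[3.4,3.4,3.4],"linear":[[-0.1,-0.1,0.8],[0,0,0.6],[0,0,0.2]],"spin":[0,0,0]}'; python3 -m creep '{"hand":[3.4],"linear":[[0,0,0]],"spin":[0]}'
```

```text
t: 4.85
tcp_pos: [0.5258, -0.2867, 0.0088]
ee_rot: [[-0.951, 0.309, 0.003], [0.309, 0.951, 0.005], [-0.001, 0.006, -1.0]]
force: [0.0, 1.3, -0.2]
opening: 0.0339
t: 4.93
tcp_pos: [0.5254, -0.2864, 0.008]
ee_rot: [[-0.951, 0.309, 0.002], [0.309, 0.951, 0.006], [0.0, 0.006, -1.0]]
force: [0.1, -0.0, 0.4]
opening: 0.034
```

```bash
python3 -m creep '{"hand":[1.0,1.0,1.0,1.0,1.0],"linear":[[0,0,0.1],[0,0,0],[0,0,0],[0,0,0],[0,0,0]],"spin":[0,0,0,0,0]}' 40;python3 - <<'E'
from h import *
c=grab('wrist','b3');cv2.imwrite('pics/b3c.png',cv2.cvtColor(cv2.resize(c['image'][150:384,130:390],None,fx=2.5,fy=2.5),cv2.COLOR_RGB2BGR))
E
```

```text
t: 5.35
tcp_pos: [0.5258, -0.2867, 0.0072]
ee_rot: [[-0.951, 0.309, 0.002], [0.309, 0.951, 0.005], [-0.0, 0.006, -1.0]]
force: [-0.4, 0.9, 0.4]
opening: 0.0186
```

View pics/b3c.png

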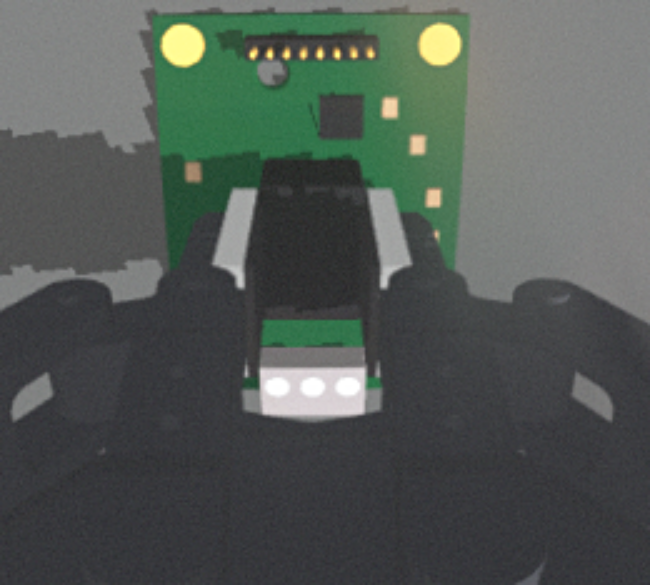

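```bash
cat >> h.py <<'E'
def golds(c,box,z,mn=25):
    im=c['image'];hsv=cv2.cvtColor(im,cv2.COLOR_RGB2HSV)
    gold=(hsv[...,0]>15)&(hsv[...,0]<35)&(hsv[...,1]>100)&(hsv[...,2]>110)
    u0,v0,u1,v1=box; n,l,s,ct=cv2.connectedComponentsWithStats(gold[v0:v1,u0:u1].astype(np.uint8))
    return [(int(s[i,4]),ct[i]+[u0,v0],wp(c,*(ct[i]+[u0,v0]),z)) for i in range(1,n) if s[i,4]>mn]
E
python3 - <<'E'
from h import *
c=load('wrist','b3'); s=monitor.state(); R=s['ee_rot'];t=s['tcp_pos']; print(t)
G=golds(c,(180,140,330,185),.003,80)
for a,px,p in G: print(a,px.round(1),p.round(4),'tool',(R.T@(p-t)*1000).round(2))
print('old pads tool: corner -x (39.0,26)')
E
```

```text
[ 0.52577039 -0.28672347  0.00714705]
243 [202.7 167.6] [ 0.4804 -0.2996  0.003 ] tool [ 39.16 -26.24   3.98]
227 [305.4 167.2] [ 0.4964 -0.2499  0.003 ] tool [39.3  25.9   4.28]
old pads tool: corner -x (39.0,26)
```

```bash
python3 -m creep '{"hand":[1,1,1,1,1],"linear":[[0,0,-2],[0,0,-3],[0,0,-3],[0,0,-3],[0,0,-1.5]],"spin":[0,0,0,0,0]}'; python3 -m creep '{"hand":[1,1],"linear":[[0,0,0],[0,0,0]],"spin":[0,0]}'
```

```text
t: 5.82
tcp_pos: [0.5205, -0.2838, 0.1293]
ee_rot: [[-0.951, 0.309, -0.012], [0.309, 0.951, 0.016], [0.016, 0.012, -1.0]]
force: [0.5, -0.9, 0.3]
opening: 0.0187
t: 5.98
tcp_pos: [0.5231, -0.2857, 0.1343]
ee_rot: [[-0.951, 0.309, -0.004], [0.309, 0.951, 0.01], [0.007, 0.008, -1.0]]
force: [-0.5, -0.5, -1.0]
opening: 0.0191
```

```bash
python3 -m creep '{"hand":[1,1,1,1,1],"linear":[[1.0,3.4,0],[0.8,3.5,0],[0.6,3.5,0],[0.4,3.5,0],[0.2,3.5,0]],"spin":[-0.06,-0.06,-0.06,-0.06,-0.05]}'; python3 -m creep '{"hand":[1,1,1,1,1],"linear":[[0,3.5,0],[-0.1,2.5,0],[0,1,0],[0,0,0],[0,0,0]],"spin":[0,0,0,0,0]}'
```

```text
t: 6.4
tcp_pos: [0.5244, -0.11, 0.1294]
ee_rot: [[-1.0, 0.025, -0.009], [0.025, 1.0, 0.009], [0.009, 0.009, -1.0]]
force: [0.0, 1.2, -1.1]
opening: 0.0187
t: 6.82
tcp_pos: [0.5194, -0.0287, 0.1207]
ee_rot: [[-1.0, 0.015, -0.025], [0.014, 1.0, 0.015], [0.025, 0.014, -1.0]]
force: [-0.0, -0.7, -0.7]
opening: 0.0186
```

```bash
python3 -m creep '{"hand":[1,1,1],"linear":[[-0.5,-0.3,1.5],[-0.5,-0.2,1.5],[0,0,0.5]],"spin":[-0.01,-0.005,0]}'; python3 -m creep '{"hand":[1,1,1],"linear":[[0,0,0],[0,0,0],[0,0,0]],"spin":[0,0,0]}'
```

```text
t: 7.07
tcp_pos: [0.5297, -0.0373, 0.0844]
ee_rot: [[-1.0, 0.001, -0.023], [0.001, 1.0, 0.012], [0.023, 0.012, -1.0]]
force: [-0.5, -0.2, -0.2]
opening: 0.0186
t: 7.32
tcp_pos: [0.5279, -0.0406, 0.0823]
ee_rot: [[-1.0, 0.007, -0.028], [0.006, 1.0, 0.013], [0.028, 0.012, -1.0]]
force: [0.1, -0.2, -0.8]
opening: 0.0188
```

```bash
for i in 1 2 3; do python3 -m creep '{"hand":[1,1,1],"linear":[[0,0,0],[0,0,0],[0,0,0]],"spin":[0,0,0]}' | head -3; done
python3 - <<'E'
from h import *
c=grab('wrist','n1');cv2.imwrite('pics/n1.png',cv2.cvtColor(cv2.resize(c['image'][60:384,110:410],None,fx=1.8,fy=1.8),cv2.COLOR_RGB2BGR))
print(monitor.state()['tcp_pos'],monitor.state()['ee_rot'].round(4).tolist())
E
```

```text
t: 7.57
tcp_pos: [0.5287, -0.042, 0.084]
ee_rot: [[-1.0, 0.008, -0.026], [0.008, 1.0, 0.012], [0.026, 0.012, -1.0]]
t: 7.82
tcp_pos: [0.5295, -0.042, 0.0854]
ee_rot: [[-1.0, 0.008, -0.023], [0.008, 1.0, 0.011], [0.023, 0.011, -1.0]]
t: 8.07
tcp_pos: [0.5298, -0.0417, 0.0858]
ee_rot: [[-1.0, 0.007, -0.022], [0.007, 1.0, 0.011], [0.022, 0.011, -1.0]]
[ 0.52977165 -0.04173039  0.08577797] [[-0.9997, 0.0074, -0.0224], [0.0071, 0.9999, 0.0109], [0.0225, 0.0108, -0.9997]]
```

View pics/n1.png

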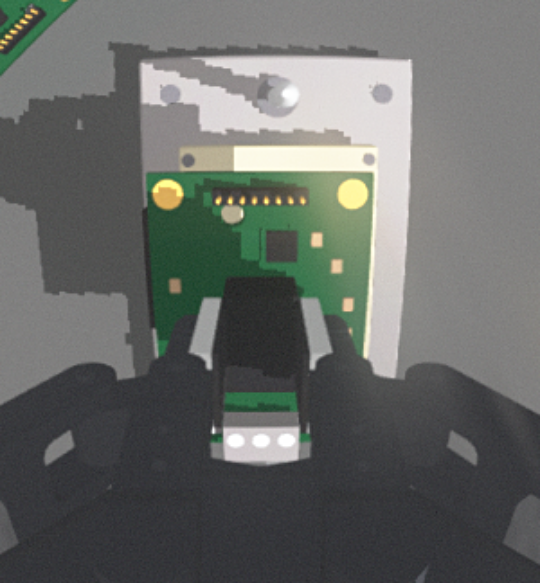

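```bash
python3 -m creep '{"hand":[1,1,1],"linear":[[-0.1,0.4,1],[0,0.3,1],[0,0,0.3]],"spin":[-0.007,0,0]}'; python3 -m creep '{"hand":[1,1,1],"linear":[[0,0,0],[0,0,0],[0,0,0]],"spin":[0,0,0]}';python3 -m creep '{"hand":[1,1,1],"linear":[[0,0,0],[0,0,0],[0,0,0]],"spin":[0,0,0]}'
```

```text
t: 8.37
tcp_pos: [0.5314, -0.0341, 0.062]
ee_rot: [[-1.0, 0.0, -0.02], [-0.0, 1.0, 0.01], [0.02, 0.01, -1.0]]
force: [-0.5, 0.1, -0.9]
opening: 0.0189
t: 8.62
tcp_pos: [0.5291, -0.0331, 0.0588]
ee_rot: [[-1.0, -0.001, -0.025], [-0.001, 1.0, 0.012], [0.025, 0.012, -1.0]]
force: [-0.1, 0.1, -1.1]
opening: 0.019
t: 8.87
tcp_pos: [0.5293, -0.0332, 0.059]
ee_rot: [[-1.0, -0.001, -0.025], [-0.001, 1.0, 0.012], [0.025, 0.012, -1.0]]
force: [0.2, 0.1, -0.0]
opening: 0.019
```

Run:
```python
from h import *
c=grab('wrist','n2');cv2.imwrite('pics/n2.png',cv2.cvtColor(cv2.resize(c['image'][60:240,170:350],None,fx=3.3,fy=3.3,interpolation=cv2.INTER_CUBIC),cv2.COLOR_RGB2BGR))
s=monitor.state(); R=s['ee_rot'];t=s['tcp_pos']; print(t)
zb=t[2]-.0042
for a,px,p in golds(c,(170,80,350,240),zb,60): print(a,px.round(1),p.round(4),'tool',(R.T@(p-t)*1000).round(2))
```

```text
[ 0.52943526 -0.03322796  0.05907713]
234 [202.8 167.5] [ 0.4901 -0.0594  0.0549] tool [ 39.2  -26.19   4.87]
75 [302.7 169.6] [ 0.4913 -0.0084  0.0549] tool [38.01 24.85  5.43]
343 [175.5 214.4] [ 0.5154 -0.0755  0.0549] tool [ 14.02 -42.27   4.06]
```

View pics/n2.png

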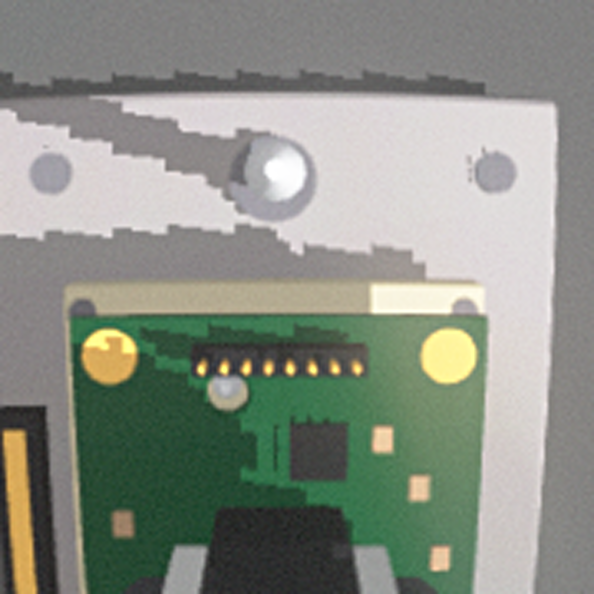

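Run:
```python
from h import *
c=load('wrist','n2'); s=monitor.state(); R=s['ee_rot'];t=s['tcp_pos']
q=lambda x,y:(170+x/3.3-.35,60+y/3.3-.35)
print('hole',wp(c,*q(228,393),t[2]-.0042), 'pred',t+R@[.0331,-.0081,.0042])
p=wp(c,*q(230,386),.042); print('pinA',p,'centre',p[:2]+[.033,.008])
b=[wp(c,*darkblob(c,*[int(round(k)) for k in q(x,y)],6),.018) for x,y in((50,173),(495,173))]; print('base',b,'mid y',(b[0]+b[1])[1]/2,'cx',(b[0]+b[1])[0]/2+.07)
n=wp(c,*q(65,283),.034),wp(c,*q(485,283),.034); print('nest corners',n,'cy',(n[0]+n[1])[1]/2,'cx',(n[0]+n[1])[0]/2+.05)
```

```text
hole [ 0.4960609  -0.04107204  0.05487713] pred [ 0.49624777 -0.0413159   0.05560794]
pinA [ 0.49747697 -0.04127221  0.042     ] centre [ 0.53047697 -0.03327221]
base [array([ 0.46069156, -0.07615505,  0.018     ]), array([0.46056927, 0.00783619, 0.018     ])] mid y -0.034159428001404535 cx 0.530630414417118
nest corners (array([ 0.48047359, -0.07042026,  0.034     ]), array([0.48053141, 0.00316506, 0.034     ])) cy -0.033627601675162086 cx 0.5305024984389191
```

```bash
python3 -m creep '{"hand":[1,1,1,1],"linear":[[-0.15,-0.05,0.3],[0,0,0.2],[0,0,0],[0,0,0]],"spin":[0,0,0,0]}'; python3 -m creep '{"hand":[1,1],"linear":[[0,0,0],[0,0,0]],"spin":[0,0]}'
```

```text
t: 9.25
tcp_pos: [0.5316, -0.0341, 0.0543]
ee_rot: [[-1.0, -0.0, -0.023], [-0.001, 1.0, 0.011], [0.023, 0.011, -1.0]]
force: [0.9, -0.6, -0.5]
opening: 0.0186
t: 9.42
tcp_pos: [0.5316, -0.0341, 0.0542]
ee_rot: [[-1.0, -0.0, -0.023], [-0.001, 1.0, 0.011], [0.023, 0.011, -1.0]]
force: [0.9, 0.2, -0.5]
opening: 0.0189
```

```bash
python3 -m creep '{"hand":[1,1,1,1],"linear":[[0.09,0.03,0.2],[0,0,0.2],[0,0,0],[0,0,0]],"spin":[0,0,0,0]}'
```

```text
t: 9.75
tcp_pos: [0.5305, -0.0337, 0.0498]
ee_rot: [[-1.0, -0.0, -0.023], [-0.001, 1.0, 0.011], [0.023, 0.011, -1.0]]
force: [0.2, 0.1, -0.7]
opening: 0.019
```

Aligned, and the pins are now just inside the holes. I'll go down in small steps and watch the force.

```bash
python3 -m creep '{"hand":[1,1,1],"linear":[[-0.01,0,0.25],[0,0,0.2],[0,0,0]],"spin":[0,0,0]}'; python3 -m creep '{"hand":[1,1],"linear":[[0,0,0.15],[0,0,0]],"spin":[0,0]}'
```

```text
t: 10.0
tcp_pos: [0.5305, -0.0336, 0.0449]
ee_rot: [[-1.0, -0.001, -0.023], [-0.001, 1.0, 0.011], [0.023, 0.011, -1.0]]
force: [-0.3, 0.2, -0.0]
opening: 0.0189
t: 10.17
tcp_pos: [0.5304, -0.0336, 0.0431]
ee_rot: [[-1.0, -0.001, -0.023], [-0.001, 1.0, 0.011], [0.023, 0.011, -1.0]]
force: [0.4, -1.0, 0.2]
opening: 0.0187
```

```bash
python3 -m creep '{"hand":[1,1,1],"linear":[[0,0,0.1],[0,0,0.05],[0,0,0]],"spin":[0,0,0]}'
```

```text
t: 10.42
tcp_pos: [0.5305, -0.0336, 0.0417]
ee_rot: [[-1.0, -0.001, -0.023], [-0.001, 1.0, 0.011], [0.023, 0.011, -1.0]]
force: [0.1, -0.3, 0.5]
opening: 0.0191
```

```bash
python3 -m creep '{"hand":[3.4,3.4,3.4,3.4],"linear":[[0,0,0],[0,0,0],[0,0,0],[0,0,0]],"spin":[0,0,0,0]}'; python3 -m creep '{"hand":[3.4,3.4,3.4,3.4,3.4],"linear":[[0,0,-1],[0,0,-2],[0,0,-3],[0,0,-3],[0,0,-1.5]],"spin":[0,0,0,0,0]}';  python3 -m creep '{"hand":[3.4,3.4],"linear":[[0,0,0],[0,0,0]],"spin":[0,0]}'
python3 - <<'E'
from h import *
c=grab('wrist','n3');cv2.imwrite('pics/n3.png',cv2.cvtColor(cv2.resize(c['image'][60:260,160:360],None,fx=3,fy=3,interpolation=cv2.INTER_CUBIC),cv2.COLOR_RGB2BGR))
G=golds(c,(170,70,350,260),.037,60)
for a,px,p in G: print(a,px.round(1),p.round(4))
E
```

```text
t: 10.75
tcp_pos: [0.5311, -0.0337, 0.0421]
ee_rot: [[-1.0, -0.001, -0.022], [-0.001, 1.0, 0.011], [0.022, 0.011, -1.0]]
force: [0.8, 0.2, 0.1]
opening: 0.0343
t: 11.17
tcp_pos: [0.5289, -0.0339, 0.1477]
ee_rot: [[-0.999, -0.0, -0.035], [-0.001, 1.0, 0.014], [0.035, 0.014, -0.999]]
force: [1.6, -0.5, 0.4]
opening: 0.034
t: 11.33
tcp_pos: [0.5325, -0.0347, 0.1538]
ee_rot: [[-1.0, -0.001, -0.024], [-0.001, 1.0, 0.011], [0.024, 0.011, -1.0]]
force: [-0.4, -0.3, -0.3]
opening: 0.0344
86 [224.4 144.4] [ 0.4913 -0.0597  0.037 ]
78 [283.5 144. ] [ 0.491  -0.0077  0.037 ]
269 [201.6 185.7] [ 0.5285 -0.0813  0.037 ]
76 [281.9 227.6] [ 0.5691 -0.0074  0.037 ]
76 [226.6 228. ] [ 0.5693 -0.0595  0.037 ]
```

View pics/n3.png

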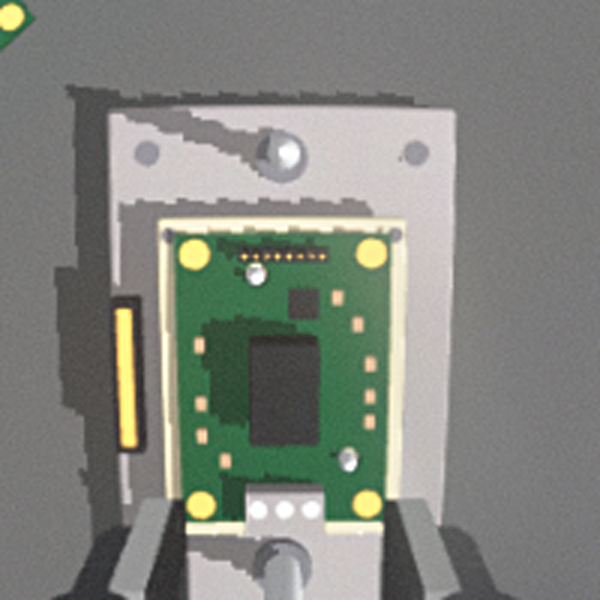

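Board seated: both pins show through their holes at (256,273) and (348,460) in the crop. The gold pads give centre (0.5302, −0.0336) and yaw about 0. Next, the plate.

```bash
python3 -m creep '{"hand":[5,5,5,5,5],"linear":[[1,3.7,0],[1,3.7,0],[1,3.7,0],[1,3.7,0],[1,3.7,0]],"spin":[-0.02,-0.02,-0.02,-0.01,0]}'; python3 -m creep '{"hand":[5,5,5,5,5],"linear":[[1,3.7,0],[1,3.7,0],[1,3.7,0],[1,3,0],[0.5,2,0]],"spin":[0,0,0,0,0]}';python3 -m creep '{"hand":[5,5],"linear":[[0,0,0],[0,0,0]],"spin":[0,0]}'
```

```text
t: 11.8
tcp_pos: [0.4739, 0.1463, 0.1509]
ee_rot: [[-0.998, -0.058, -0.03], [-0.058, 0.998, 0.008], [0.03, 0.01, -1.0]]
force: [1.1, -0.5, -0.0]
opening: 0.05
t: 12.22
tcp_pos: [0.4083, 0.3119, 0.1453]
ee_rot: [[-0.997, -0.06, -0.046], [-0.06, 0.998, 0.004], [0.045, 0.007, -0.999]]
force: [0.1, 0.1, 0.2]
opening: 0.0501
t: 12.38
tcp_pos: [0.4038, 0.3151, 0.142]
ee_rot: [[-0.996, -0.067, -0.052], [-0.067, 0.998, 0.002], [0.051, 0.006, -0.999]]
force: [0.4, -0.8, 0.9]
opening: 0.0502
```

```bash
python3 -m creep '{"hand":[5,5,5],"linear":[[-1.2,0.5,2.2],[-1.2,0.5,2.2],[-0.5,0.3,1.2]],"spin":[-0.01,0,0]}';python3 -m creep '{"hand":[5,5,5],"linear":[[0,0,0],[0,0,0],[0,0,0]],"spin":[0,0,0]}'
```

```text
t: 12.63
tcp_pos: [0.4303, 0.3292, 0.0836]
ee_rot: [[-0.996, -0.078, -0.049], [-0.078, 0.997, 0.002], [0.049, 0.006, -0.999]]
force: [-0.3, 0.1, -0.3]
opening: 0.0498
t: 12.88
tcp_pos: [0.4284, 0.3244, 0.0781]
ee_rot: [[-0.996, -0.074, -0.059], [-0.074, 0.997, -0.004], [0.059, 0.0, -0.998]]
force: [0.1, 0.2, 1.2]
opening: 0.0498
```

```bash
python3 -m creep '{"hand":[5,5,5],"linear":[[0,0,-4],[0,0,-4],[0,0,-4]],"spin":[0,0,0]}'|sed -n 2,3p;python3 -m creep '{"hand":[5,5,5],"linear":[[0,0,0],[0,0,0],[0,0,0]],"spin":[0,0,0]}'|sed -n 2,3p; python3 -m creep '{"hand":[5,5,5],"linear":[[-4,0,0],[-4,0,0],[-4,0,0]],"spin":[0,0,0]}'|sed -n 2,3p;python3 -m creep '{"hand":[5,5,5],"linear":[[0,0,0],[0,0,0],[0,0,0]],"spin":[0,0,0]}'|sed -n 2,3p
```

```text
tcp_pos: [0.4276, 0.3184, 0.1905]
ee_rot: [[-0.994, -0.071, -0.084], [-0.07, 0.997, -0.017], [0.085, -0.011, -0.996]]
tcp_pos: [0.4354, 0.3205, 0.2054]
ee_rot: [[-0.996, -0.069, -0.059], [-0.069, 0.998, -0.005], [0.06, -0.001, -0.998]]
tcp_pos: [0.5463, 0.3274, 0.195]
ee_rot: [[-0.995, -0.074, -0.071], [-0.074, 0.997, -0.009], [0.072, -0.004, -0.997]]
tcp_pos: [0.5509, 0.3244, 0.187]
ee_rot: [[-0.995, -0.069, -0.077], [-0.068, 0.998, -0.013], [0.078, -0.007, -0.997]]
```

```bash
for i in 1 2 3; do python3 -m creep '{"hand":[5],"linear":[[4,0,0]],"spin":[0]}'|sed -n 2,3p; done; for i in 1 2 3 4; do python3 -m creep '{"hand":[5],"linear":[[0,0,0]],"spin":[0]}'|sed -n 2,3p;done
```

```text
tcp_pos: [0.5145, 0.3205, 0.1862]
ee_rot: [[-0.995, -0.065, -0.078], [-0.065, 0.998, -0.014], [0.079, -0.009, -0.997]]
tcp_pos: [0.473, 0.3172, 0.1875]
ee_rot: [[-0.995, -0.064, -0.081], [-0.063, 0.998, -0.015], [0.082, -0.01, -0.997]]
tcp_pos: [0.4308, 0.3139, 0.1896]
ee_rot: [[-0.995, -0.063, -0.083], [-0.062, 0.998, -0.016], [0.084, -0.011, -0.996]]
tcp_pos: [0.4205, 0.3122, 0.1871]
ee_rot: [[-0.993, -0.067, -0.095], [-0.065, 0.998, -0.02], [0.096, -0.014, -0.995]]
tcp_pos: [0.4173, 0.3117, 0.187]
ee_rot: [[-0.993, -0.069, -0.095], [-0.067, 0.998, -0.021], [0.096, -0.014, -0.995]]
tcp_pos: [0.4153, 0.3115, 0.187]
ee_rot: [[-0.993, -0.07, -0.096], [-0.068, 0.997, -0.021], [0.097, -0.014, -0.995]]
tcp_pos: [0.4152, 0.3117, 0.1876]
ee_rot: [[-0.993, -0.071, -0.095], [-0.069, 0.997, -0.02], [0.096, -0.014, -0.995]]
```

```bash
python3 -m creep '{"hand":[5,5,5,5,5],"linear":[[0,0,4],[0,0,3],[0,0,2],[0,0,1],[0,0,0.5]],"spin":[0,0,0,0,0]}'|sed -n 2,3p;python3 -m creep '{"hand":[5,5],"linear":[[0,0,0.2],[0,0,0]],"spin":[0,0]}'|sed -n 2,3p; python3 -m creep '{"hand":[5,5,5,5,5],"linear":[[0,0,-0.5],[0,0,-1],[0,0,-2],[0,0,-3],[0,0,-4]],"spin":[0,0,0,0,0]}'|sed -n 2,3p;python3 -m creep '{"hand":[5,5,5],"linear":[[0,0,0],[0,0,0],[0,0,0]],"spin":[0,0,0]}'|sed -n 2,3p
```

```text
tcp_pos: [0.4159, 0.3135, 0.0863]
ee_rot: [[-0.995, -0.069, -0.077], [-0.068, 0.998, -0.011], [0.077, -0.006, -0.997]]
tcp_pos: [0.4167, 0.3135, 0.0838]
ee_rot: [[-0.995, -0.068, -0.077], [-0.067, 0.998, -0.012], [0.078, -0.007, -0.997]]
tcp_pos: [0.4223, 0.313, 0.19]
ee_rot: [[-0.994, -0.068, -0.087], [-0.066, 0.998, -0.017], [0.088, -0.011, -0.996]]
tcp_pos: [0.4318, 0.3176, 0.2079]
ee_rot: [[-0.996, -0.067, -0.058], [-0.067, 0.998, -0.002], [0.058, 0.001, -0.998]]
```

```bash
python3 -m creep '{"hand":[5,5,5,5,5],"linear":[[0,0,4],[0,0,3],[0,0,2],[0,0,1],[0,0,0.5]],"spin":[0,0,0,0,0]}'|sed -n 2,3p;python3 -m creep '{"hand":[5,5],"linear":[[0,0,0.2],[0,0,0]],"spin":[0,0]}'|sed -n 2,3p; python3 -m creep '{"hand":[5,5,5,5,5],"linear":[[0,0,-0.5],[0,0,-1],[0,0,-2],[0,0,-3],[0,0,-4]],"spin":[0,0,0,0,0]}'|sed -n 2,3p;python3 -m creep '{"hand":[5,5,5],"linear":[[0,0,0],[0,0,0],[0,0,0]],"spin":[0,0,0]}'|sed -n 2,3p
```

```text
tcp_pos: [0.4307, 0.32, 0.1063]
ee_rot: [[-0.997, -0.068, -0.044], [-0.068, 0.998, 0.005], [0.044, 0.008, -0.999]]
tcp_pos: [0.4295, 0.3195, 0.1028]
ee_rot: [[-0.997, -0.068, -0.047], [-0.068, 0.998, 0.003], [0.047, 0.006, -0.999]]
tcp_pos: [0.4308, 0.3172, 0.2082]
ee_rot: [[-0.996, -0.068, -0.059], [-0.068, 0.998, -0.003], [0.059, 0.001, -0.998]]
tcp_pos: [0.4397, 0.3216, 0.2264]
ee_rot: [[-0.997, -0.068, -0.03], [-0.068, 0.998, 0.011], [0.029, 0.013, -0.999]]
```

```bash
python3 -m creep '{"hand":[5,5,5,5,5],"linear":[[0,0,4],[0,0,3],[0,0,2],[0,0,1],[0,0,0.5]],"spin":[0,0,0,0,0]}'|sed -n 2,3p;python3 -m creep '{"hand":[5,5],"linear":[[0,0,0.2],[0,0,0]],"spin":[0,0]}'|sed -n 2,3p; python3 -m creep '{"hand":[5,5,5,5,5],"linear":[[0,0,-0.5],[0,0,-1],[0,0,-2],[0,0,-3],[0,0,-4]],"spin":[0,0,0,0,0]}'|sed -n 2,3p;python3 -m creep '{"hand":[5,5,5],"linear":[[0,0,0],[0,0,0],[0,0,0]],"spin":[0,0,0]}'|sed -n 1,3p
```

```text
tcp_pos: [0.4416, 0.3253, 0.1249]
ee_rot: [[-0.998, -0.068, -0.016], [-0.068, 0.998, 0.018], [0.015, 0.019, -1.0]]
tcp_pos: [0.4404, 0.3248, 0.1214]
ee_rot: [[-0.997, -0.068, -0.019], [-0.068, 0.998, 0.017], [0.018, 0.018, -1.0]]
tcp_pos: [0.4388, 0.3211, 0.2266]
ee_rot: [[-0.997, -0.068, -0.031], [-0.068, 0.998, 0.011], [0.03, 0.013, -0.999]]
t: 18.22
tcp_pos: [0.4473, 0.3252, 0.2453]
ee_rot: [[-0.998, -0.068, -0.002], [-0.068, 0.997, 0.025], [0.0, 0.025, -1.0]]
```

```bash
python3 -m creep '{"hand":[5,5,5,5,5],"linear":[[0.2,0,1],[0.3,0,2.5],[0.4,0.1,3.5],[0.4,0.1,3.5],[0.2,0,2]],"spin":[0,0,0,0,0]}'|sed -n 2,3p;python3 -m creep '{"hand":[5,5,5],"linear":[[0,0,1],[0,0,0.3],[0,0,0]],"spin":[0,0,0]}'|sed -n 2,3p
```

```text
tcp_pos: [0.4371, 0.3322, 0.1227]
ee_rot: [[-0.998, -0.068, 0.015], [-0.068, 0.997, 0.034], [-0.017, 0.032, -0.999]]
tcp_pos: [0.4296, 0.3291, 0.0993]
ee_rot: [[-0.998, -0.068, -0.002], [-0.068, 0.997, 0.025], [0.0, 0.025, -1.0]]
```

```bash
python3 -m creep '{"hand":[4.2,4.2,4.2,4.2,4.2],"linear":[[0,0,1],[-0.1,0,1],[0,0,0.7],[0,0,0.3],[0,0,0]],"spin":[-0.006,0,0,0,0]}'|sed -n 2,3p;python3 - <<'E'
from h import *
c=grab('wrist','p2');cv2.imwrite('pics/p2.png',cv2.cvtColor(cv2.resize(c['image'][60:384,110:410],None,fx=1.8,fy=1.8),cv2.COLOR_RGB2BGR))
print(monitor.state()['tcp_pos'])
E
```

```text
tcp_pos: [0.4342, 0.3315, 0.07]
ee_rot: [[-0.997, -0.075, 0.005], [-0.074, 0.997, 0.028], [-0.007, 0.028, -1.0]]
[0.43431573 0.3315754  0.07029172]
```

View pics/p2.png

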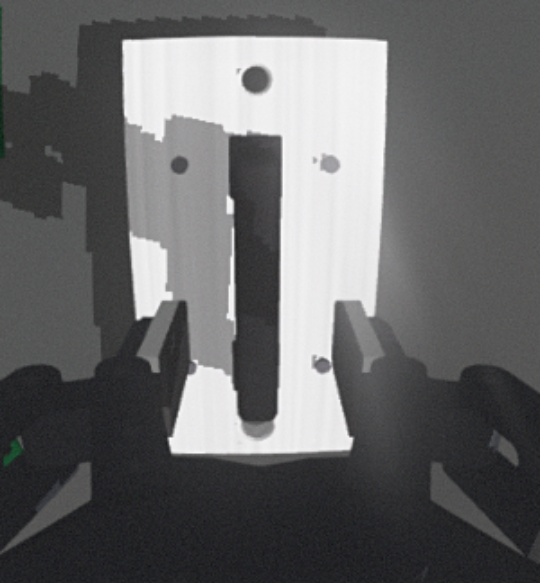

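The bar lies between the fingers, parallel to the pads. The small hole is at (256,79) in the crop, on the −x side as it should be.

```bash
python3 -m creep '{"hand":[4.2,4.2,4.2,4.2,4.2],"linear":[[0.2,-0.1,0.8],[0.2,0,1],[0,0,0.7],[0,0,0.4],[0,0,0]],"spin":[0,0,0,0,0]}';python3 -m creep '{"hand":[4.2,4.2],"linear":[[0,0,0],[0,0,0]],"spin":[0,0]}'
```

```text
t: 19.77
tcp_pos: [0.4316, 0.3318, 0.0401]
ee_rot: [[-0.997, -0.075, 0.009], [-0.074, 0.997, 0.03], [-0.011, 0.03, -1.0]]
force: [-0.6, 0.4, 0.6]
opening: 0.0422
t: 19.93
tcp_pos: [0.4311, 0.3316, 0.0393]
ee_rot: [[-0.997, -0.075, 0.007], [-0.074, 0.997, 0.029], [-0.009, 0.029, -1.0]]
force: [-0.3, -0.3, -0.5]
opening: 0.0421
```

```bash
python3 -m creep '{"hand":[0.6,0.6,0.6,0.6,0.6],"linear":[[0,-0.05,0.2],[0,0,0],[0,0,0],[0,0,0],[0,0,0]],"spin":[0,0,0,0,0]}' 100;python3 -m creep '{"hand":[0.6,0.6],"linear":[[0,0,0],[0,0,0]],"spin":[0,0]}'
python3 - <<'E'
from h import *
c=grab('wrist','p3'); s=monitor.state(); R=s['ee_rot'];t=s['tcp_pos']; print(t,R.round(4).tolist(),s['force'],s['ft_torque'])
cv2.imwrite('pics/p3.png',cv2.cvtColor(cv2.resize(c['image'][60:384,110:410],None,fx=1.8,fy=1.8),cv2.COLOR_RGB2BGR))
u,v=darkblob(c,110+int(256/1.8),60+int(79/1.8),10); p=wp(c,u,v,.0295); print(u,v,p,'tool',(R.T@(p-t)*1000))
E
```

```text
t: 20.35
tcp_pos: [0.4317, 0.3311, 0.0381]
ee_rot: [[-0.997, -0.075, 0.008], [-0.075, 0.997, 0.029], [-0.01, 0.029, -1.0]]
force: [-0.5, 0.3, -0.1]
opening: 0.012
t: 20.52
tcp_pos: [0.4318, 0.3311, 0.0381]
ee_rot: [[-0.997, -0.075, 0.008], [-0.075, 0.997, 0.029], [-0.011, 0.029, -1.0]]
force: [0.9, 0.5, -0.4]
opening: 0.0117
[0.43176154 0.33109982 0.03809854] [[-0.9972, -0.0749, 0.0085], [-0.0746, 0.9968, 0.0295], [-0.0107, 0.0287, -0.9995]] [-0.45014211 -0.00155626 -0.89245651] [-0.12747459  0.07303469 -0.02907621]
252.9476960595559 106.53934026440766 [0.36245882 0.32550959 0.0295    ] tool [69.61442918 -0.62887454  7.84146828]
```

View pics/p3.png

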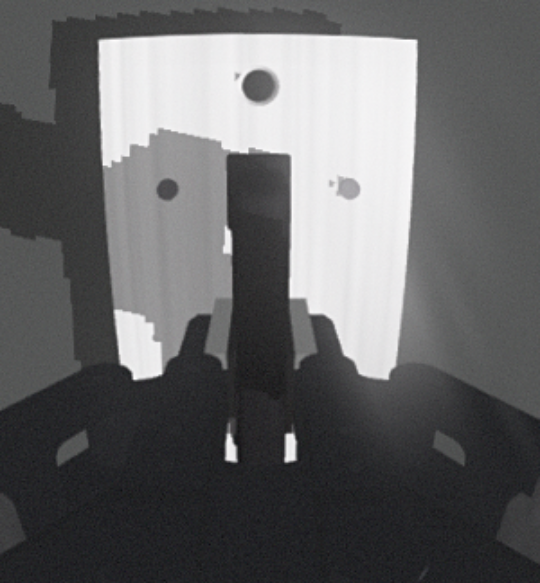

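```bash
python3 -m creep '{"hand":[0.6,0.6,0.6,0.6,0.6],"linear":[[0,0,-0.5],[0,0,-1],[0,0,-1.5],[0,0,-2],[0,0,-2]],"spin":[0,0,0,0,0]}';python3 -m creep '{"hand":[0.6,0.6,0.6,0.6,0.6],"linear":[[0,0,-2],[0,0,-2],[0,0,-1],[0,0,-0.5],[0,0,0]],"spin":[0,0,0,0,0]}';python3 -m creep '{"hand":[0.6,0.6],"linear":[[0,0,0],[0,0,0]],"spin":[0,0]}'
python3 - <<'E'
from h import *
c=grab('wrist','p4'); s=monitor.state(); R=s['ee_rot'];t=s['tcp_pos']; print(t,R.round(4).tolist(),s['force'],s['ft_torque'])
cv2.imwrite('pics/p4.png',cv2.cvtColor(cv2.resize(c['image'][60:384,110:410],None,fx=1.8,fy=1.8),cv2.COLOR_RGB2BGR))
u,v=darkblob(c,253,107,10); p=wp(c,u,v,t[2]-.0086); print(u,v,p,'tool',(R.T@(p-t)*1000))
E
```

```text
t: 20.98
tcp_pos: [0.4245, 0.3256, 0.1042]
ee_rot: [[-0.997, -0.074, -0.008], [-0.075, 0.997, 0.021], [0.006, 0.022, -1.0]]
force: [1.1, 0.1, -3.2]
opening: 0.0124
t: 21.4
tcp_pos: [0.4258, 0.325, 0.1675]
ee_rot: [[-0.997, -0.075, -0.002], [-0.075, 0.997, 0.025], [0.0, 0.025, -1.0]]
force: [0.5, 0.3, -3.6]
opening: 0.012
t: 21.57
tcp_pos: [0.425, 0.3246, 0.1664]
ee_rot: [[-0.997, -0.075, -0.004], [-0.075, 0.997, 0.024], [0.002, 0.024, -1.0]]
force: [0.3, 0.5, -3.7]
opening: 0.012
[0.42462863 0.32445614 0.16594989] [[-0.9972, -0.0746, -0.0046], [-0.0747, 0.9969, 0.0236], [0.0028, 0.0239, -0.9997]] [ 0.43559639 -0.13666179 -4.14329995] [-0.03420935 -0.00150337 -0.02129167]
253.31133816743574 107.38773895847066 [0.35598058 0.31924387 0.15734989] tool [68.82100051 -0.27762358  8.79064272]
```

View pics/p4.png

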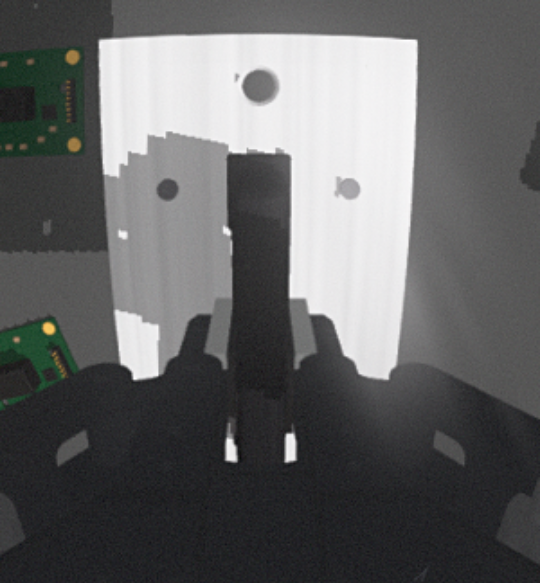

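```bash
python3 -m creep '{"hand":[0.6,0.6,0.6,0.6,0.6],"linear":[[-0.2,-0.8,0],[-0.5,-1.6,0],[-0.7,-2.4,0],[-0.9,-3,0],[-0.9,-3,0]],"spin":[0,0.01,0.01,0.01,0.01]}';python3 -m creep '{"hand":[0.6,0.6,0.6,0.6,0.6],"linear":[[-0.9,-3,0],[-0.9,-3,0],[-0.9,-3,0],[-0.9,-3,0],[-0.9,-3,0]],"spin":[0.01,0.01,0.01,0,0]}';python3 -m creep '{"hand":[0.6,0.6,0.6,0.6,0.6],"linear":[[-0.9,-3,0],[-0.9,-2.5,0],[-0.7,-1.8,0],[-0.3,-1,0],[0,-0.5,0]],"spin":[0,0,0,0,0]}'
```

```text
t: 22.03
tcp_pos: [0.4591, 0.2176, 0.1573]
ee_rot: [[-0.999, -0.044, -0.015], [-0.044, 0.999, 0.022], [0.014, 0.022, -1.0]]
force: [0.5, 0.1, -3.0]
opening: 0.0121
t: 22.45
tcp_pos: [0.5056, 0.0589, 0.1477]
ee_rot: [[-1.0, -0.013, -0.025], [-0.014, 1.0, 0.02], [0.025, 0.02, -0.999]]
force: [0.7, 0.5, -3.2]
opening: 0.0121
t: 22.87
tcp_pos: [0.5332, -0.0417, 0.1399]
ee_rot: [[-0.999, -0.005, -0.033], [-0.006, 1.0, 0.018], [0.033, 0.018, -0.999]]
force: [-0.6, 0.7, -4.5]
opening: 0.0121
```

```bash
python3 -m creep '{"hand":[0.6,0.6,0.6,0.6,0.6],"linear":[[0,0.1,-0.5],[0,0.1,-1],[0,0.1,-2],[0,0.1,-3],[0,0.1,-4]],"spin":[0,0,0,0,0]}'|sed -n 2,3p;python3 -m creep '{"hand":[0.6,0.6,0.6],"linear":[[0,0,0],[0,0,0],[0,0,0]],"spin":[0,0,0]}'|sed -n 2,3p; python3 -m creep '{"hand":[0.6,0.6,0.6,0.6,0.6],"linear":[[0,0,4],[0,0,3],[0,0,2],[0,0,1],[0,0,0.5]],"spin":[0,0,0,0,0]}'|sed -n 2,3p;python3 -m creep '{"hand":[0.6,0.6],"linear":[[0,0,0.2],[0,0,0]],"spin":[0,0]}'
```

```text
tcp_pos: [0.5262, -0.0334, 0.2367]
ee_rot: [[-0.998, -0.006, -0.063], [-0.008, 1.0, 0.027], [0.063, 0.028, -0.998]]
tcp_pos: [0.5318, -0.03, 0.2501]
ee_rot: [[-0.999, -0.013, -0.041], [-0.014, 1.0, 0.024], [0.041, 0.024, -0.999]]
tcp_pos: [0.5271, -0.0233, 0.1427]
ee_rot: [[-0.999, -0.019, -0.038], [-0.02, 1.0, 0.024], [0.037, 0.025, -0.999]]
t: 24.12
tcp_pos: [0.5248, -0.0221, 0.1382]
ee_rot: [[-0.999, -0.02, -0.044], [-0.021, 0.999, 0.025], [0.043, 0.026, -0.999]]
force: [0.6, -0.1, -3.5]
opening: 0.0123
```

```bash
python3 -m creep '{"hand":[0.6,0.6,0.6,0.6],"linear":[[-0.4,-0.6,0.5],[-0.4,-0.5,0.5],[-0.1,-0.2,0.2],[0,0,0]],"spin":[0.015,0.005,0,0]}'
python3 - <<'E'
from h import *
c=grab('wrist','q1'); s=monitor.state(); R=s['ee_rot'];t=s['tcp_pos']; print(t,R.round(4).tolist())
cv2.imwrite('pics/q1.png',cv2.cvtColor(cv2.resize(c['image'][60:384,110:410],None,fx=1.8,fy=1.8),cv2.COLOR_RGB2BGR))
E
```

```text
t: 24.45
tcp_pos: [0.5375, -0.0368, 0.128]
ee_rot: [[-0.999, 0.002, -0.036], [0.001, 1.0, 0.023], [0.036, 0.023, -0.999]]
force: [0.4, -0.7, -4.3]
opening: 0.0119
[ 0.53766661 -0.03675367  0.12825345] [[-0.9994, 0.0019, -0.0357], [0.001, 0.9997, 0.023], [0.0357, 0.023, -0.9991]]
```

View pics/q1.png

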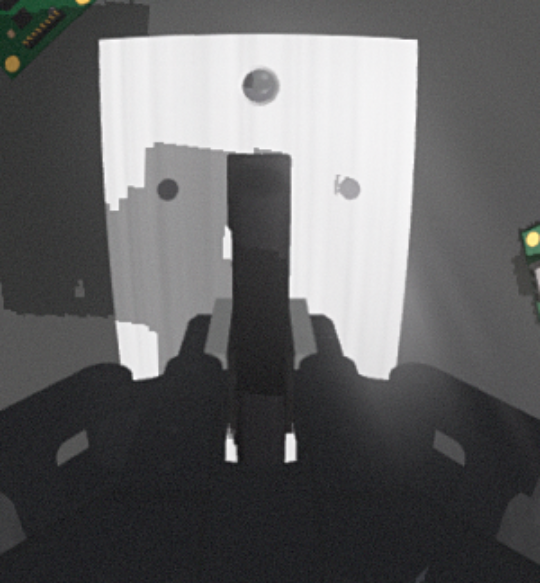

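Run:
```python
from h import *
c=load('wrist','q1'); s=monitor.state(); R=s['ee_rot'];t=s['tcp_pos']
im=cv2.cvtColor(c['image'],cv2.COLOR_RGB2BGR)[90:126,237:273]
cv2.imwrite('pics/q1h.png',cv2.resize(im,None,fx=14,fy=14,interpolation=cv2.INTER_CUBIC))
g=cv2.cvtColor(c['image'],cv2.COLOR_RGB2GRAY); m=(g<195).astype(np.uint8); m2=np.zeros_like(m); m2[93:123,240:270]=m[93:123,240:270]
cs,_=cv2.findContours(m2,cv2.RETR_EXTERNAL,cv2.CHAIN_APPROX_NONE); k=max(cs,key=cv2.contourArea); e=cv2.fitEllipse(k); print(e)
u,v=e[0]
# plane of plate top in tool frame z=+0.0085
def toolplane(u,v,zt):
    o,d=ray(c,u,v); o=R.T@(o-t); d=R.T@d; return o+d*(zt-o[2])/d[2]
for zt in(.008,.0085,.009): print(zt,toolplane(u,v,zt)*1000)
tip=np.array([.4625,-.0338,.082]); print('dowel tip px',wproj(c,tip),'base px',wproj(c,tip-[0,0,.06]))
```

```text
((254.37583923339844, 107.4846420288086), (19.204137802124023, 19.732093811035156), 83.87989807128906)
0.008 [6.92922950e+01 4.25290346e-02 8.00000000e+00]
0.0085 [6.92997068e+01 4.22839275e-02 8.50000000e+00]
0.009 [6.93071186e+01 4.20388204e-02 9.00000000e+00]
dowel tip px [257.09649099 101.94490481] base px [254.82805983 106.84784177]
```

View pics/q1h.png

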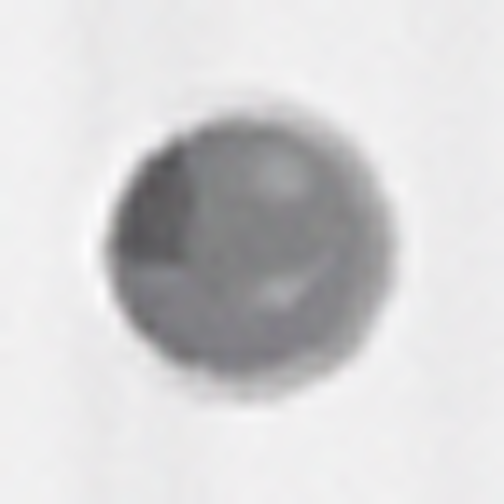

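```bash
python3 -m creep '{"hand":[0.6,0.6,0.6,0.6],"linear":[[0.2,0.1,0.7],[0.2,0.1,0.7],[0,0,0.3],[0,0,0]],"spin":[0,0,0,0]}'
```

```text
t: 24.83
tcp_pos: [0.5336, -0.0346, 0.1111]
ee_rot: [[-0.999, 0.003, -0.033], [0.002, 1.0, 0.023], [0.033, 0.023, -0.999]]
force: [0.2, 0.2, -2.5]
opening: 0.0121
```

```bash
python3 -m creep '{"hand":[0.6,0.6,0.6],"linear":[[0.12,0.03,0.4],[0,0,0.2],[0,0,-0.05]],"spin":[0.002,0,0]}'
python3 - <<'E'
from h import *
c=grab('wrist','q2'); s=monitor.state(); R=s['ee_rot'];t=s['tcp_pos']; print(t,R.round(4).tolist())
im=cv2.cvtColor(c['image'],cv2.COLOR_RGB2BGR)[90:126,237:273]
cv2.imwrite('pics/q2h.png',cv2.resize(im,None,fx=14,fy=14,interpolation=cv2.INTER_CUBIC))
for h in (.082,.074,.018): print('dowel pred px',wproj(c,[.4625,-.0338,h]))
cc=grab('scene','q2'); cv2.imwrite('pics/q2s.png',cv2.cvtColor(cv2.resize(cc['image'][110:250,190:350],None,fx=4,fy=4,interpolation=cv2.INTER_CUBIC),cv2.COLOR_RGB2BGR))
E
```

```text
t: 25.08
tcp_pos: [0.5313, -0.0336, 0.1045]
ee_rot: [[-0.999, 0.004, -0.035], [0.004, 1.0, 0.023], [0.035, 0.023, -0.999]]
force: [0.7, -0.9, -3.2]
opening: 0.0119
[ 0.53129765 -0.03364064  0.10466833] [[-0.9994, 0.0044, -0.0347], [0.0036, 0.9997, 0.0232], [0.0348, 0.0231, -0.9991]]
dowel pred px [252.49937839 110.0117325 ]
dowel pred px [252.27669983 110.56144879]
dowel pred px [251.14976431 113.34696538]
```

View pics/q2h.png

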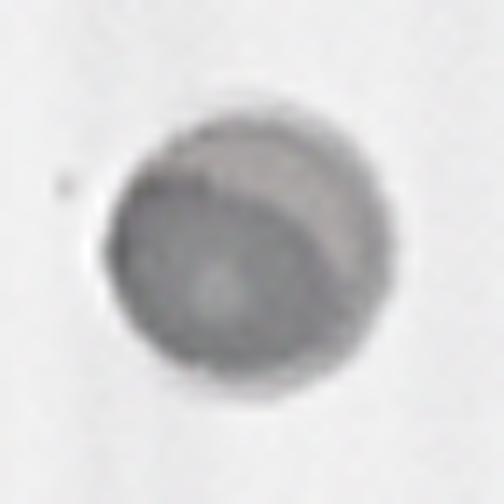

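View pics/q2s.png

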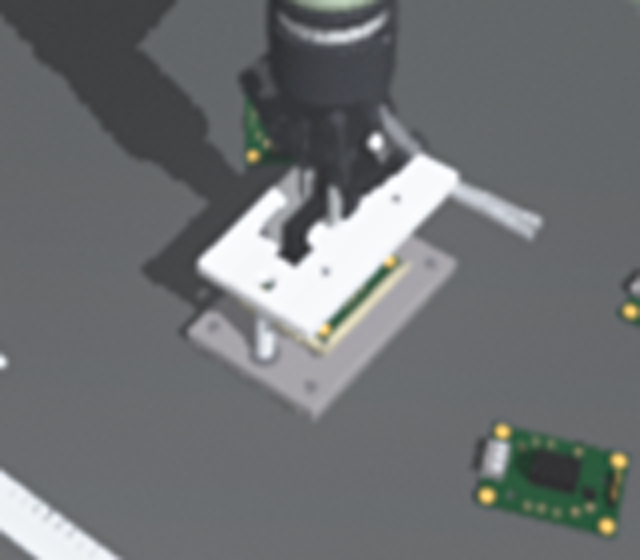

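The dowel appears in the small hole at (215,285) in the crop, against my model's prediction of (217,280). The correction is +0.9 mm in x and −0.5 mm in y.

```bash
python3 -m creep '{"hand":[0.6,0.6,0.6],"linear":[[-0.1,-0.06,0.15],[0,0,0.1],[0,0,-0.05]],"spin":[-0.003,0,0]}'
```

```text
t: 25.43
tcp_pos: [0.5333, -0.0345, 0.1033]
ee_rot: [[-0.999, 0.001, -0.032], [0.0, 1.0, 0.023], [0.032, 0.023, -0.999]]
force: [0.6, -0.1, -4.7]
opening: 0.0121
```

```bash
python3 -m creep '{"hand":[0.6,0.6,0.6],"linear":[[0.05,0.02,0.2],[0,0,0.1],[0,0,0]],"spin":[0,0,0]}'
```

```text
t: 25.68
tcp_pos: [0.5332, -0.0344, 0.1006]
ee_rot: [[-1.0, 0.001, -0.031], [0.0, 1.0, 0.022], [0.031, 0.022, -0.999]]
force: [-1.2, 0.1, -3.6]
opening: 0.0118
```

```bash
python3 -m creep '{"hand":[0.6,0.6,0.6],"linear":[[0.08,0.02,0.2],[0,0,0.1],[0,0,0]],"spin":[0,0,0]}'
python3 - <<'E'
from h import *
c=grab('wrist','q3'); s=monitor.state(); R=s['ee_rot'];t=s['tcp_pos']; print(t,R.round(4).tolist())
im=cv2.cvtColor(c['image'],cv2.COLOR_RGB2BGR)[90:126,237:273]
cv2.imwrite('pics/q3h.png',cv2.resize(im,None,fx=14,fy=14,interpolation=cv2.INTER_CUBIC))
E
```

```text
t: 25.93
tcp_pos: [0.5322, -0.0341, 0.0973]
ee_rot: [[-1.0, 0.001, -0.031], [0.0, 1.0, 0.022], [0.031, 0.022, -0.999]]
force: [0.4, -1.5, -3.5]
opening: 0.0119
[ 0.53216668 -0.03404645  0.09731191] [[-0.9995, 0.001, -0.0315], [0.0003, 0.9997, 0.0225], [0.0315, 0.0224, -0.9993]]
```

View pics/q3h.png

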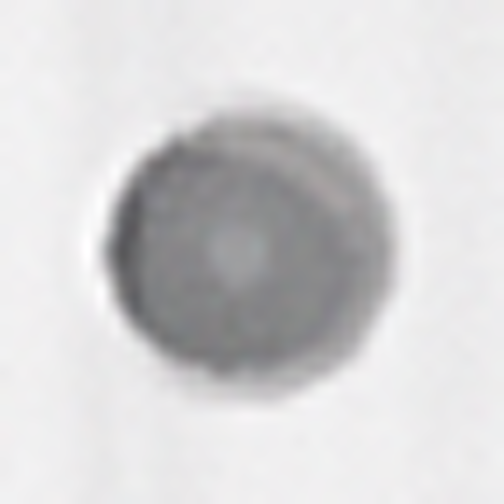

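Well centred, with the dowel highlight at (235,248) and the hole centre at (245,245). Lowering.

```bash
python3 -m creep '{"hand":[0.6,0.6,0.6],"linear":[[-0.01,-0.02,0.3],[-0.01,0,0.2],[0,0,0]],"spin":[0,0,0]}';python3 -m creep '{"hand":[0.6,0.6,0.6],"linear":[[-0.01,-0.01,0.3],[-0.01,0,0.2],[0,0,0]],"spin":[0,0,0]}'
```

```text
t: 26.23
tcp_pos: [0.5323, -0.0342, 0.092]
ee_rot: [[-1.0, 0.001, -0.031], [0.0, 1.0, 0.022], [0.031, 0.022, -0.999]]
force: [0.3, -0.1, -3.5]
opening: 0.0118
t: 26.48
tcp_pos: [0.5323, -0.0341, 0.0863]
ee_rot: [[-1.0, 0.001, -0.031], [0.0, 1.0, 0.022], [0.031, 0.022, -0.999]]
force: [-0.1, -0.1, -3.5]
opening: 0.0119
```

```bash
python3 -m creep '{"hand":[0.6,0.6,0.6],"linear":[[-0.01,-0.01,0.3],[-0.01,0,0.2],[0,0,0]],"spin":[0,0,0]}';python3 -m creep '{"hand":[0.6,0.6,0.6],"linear":[[0,0,0.2],[0,0,0.1],[0,0,0]],"spin":[0,0,0]}'
```

```text
t: 26.73
tcp_pos: [0.5323, -0.0341, 0.0806]
ee_rot: [[-0.999, 0.001, -0.032], [0.0, 1.0, 0.023], [0.032, 0.023, -0.999]]
force: [-0.0, 0.6, -3.2]
opening: 0.0121
t: 26.98
tcp_pos: [0.5322, -0.034, 0.0772]
ee_rot: [[-0.999, 0.001, -0.032], [0.0, 1.0, 0.023], [0.032, 0.023, -0.999]]
force: [-0.6, 0.5, -3.9]
opening: 0.0119
```

```bash
python3 -m creep '{"hand":[0.6,0.6],"linear":[[0,0,0.15],[0,0,0]],"spin":[0,0]}';python3 -m creep '{"hand":[0.6,0.6],"linear":[[0,0,0.15],[0,0,0]],"spin":[0,0]}'
```

```text
t: 27.15
tcp_pos: [0.5323, -0.034, 0.0765]
ee_rot: [[-0.999, 0.001, -0.032], [0.0, 1.0, 0.023], [0.032, 0.023, -0.999]]
force: [-0.9, 0.4, -0.8]
opening: 0.0119
t: 27.32
tcp_pos: [0.5326, -0.034, 0.0763]
ee_rot: [[-1.0, 0.001, -0.031], [-0.0, 1.0, 0.022], [0.031, 0.022, -0.999]]
force: [-3.1, 0.2, 2.8]
opening: 0.0119
```

In contact. I'll open the fingers so the plate settles level on its pushers, then look and regrip.

```bash
python3 -m creep '{"hand":[2.6,2.6,2.6,2.6],"linear":[[0,0,0],[0,0,0],[0,0,0],[0,0,0]],"spin":[0,0,0,0]}'
python3 - <<'E'
from h import *
c=grab('wrist','r1'); s=monitor.state(); R=s['ee_rot'];t=s['tcp_pos']; print(t,R.round(4).tolist())
cv2.imwrite('pics/r1.png',cv2.cvtColor(cv2.resize(c['image'][60:384,110:410],None,fx=1.8,fy=1.8),cv2.COLOR_RGB2BGR))
E
```

```text
t: 27.65
tcp_pos: [0.5352, -0.0346, 0.0778]
ee_rot: [[-1.0, 0.001, -0.025], [0.0, 1.0, 0.021], [0.025, 0.021, -0.999]]
force: [-0.1, -1.1, -0.5]
opening: 0.0261
[ 0.5352458  -0.0346197   0.07785194] [[-0.9997, 0.0007, -0.025], [0.0001, 0.9998, 0.021], [0.025, 0.021, -0.9995]]
```

View pics/r1.png

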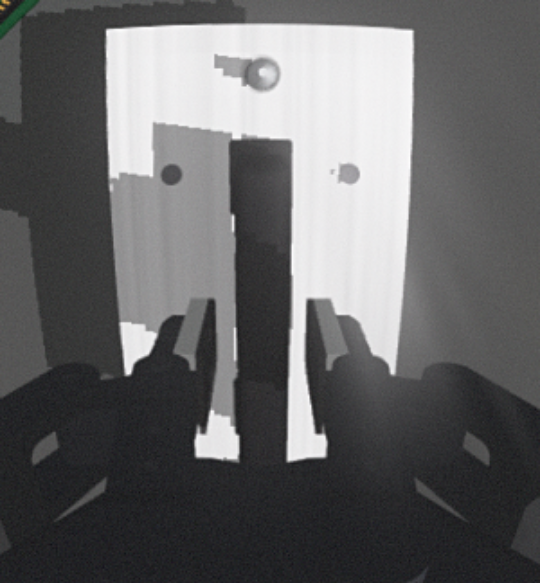

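The thin dowel stands through the small hole at (262,73) in the crop, and the plate is free on its pushers. Regripping, centred and a little lower.

```bash
python3 -m creep '{"hand":[2.6,2.6,2.6],"linear":[[0.3,0.05,0.3],[0,0,0.1],[0,0,0]],"spin":[0,0,0]}';python3 -m creep '{"hand":[0.6,0.6,0.6,0.6,0.6],"linear":[[0,0,0],[0,0,0],[0,0,0],[0,0,0],[0,0,0]],"spin":[0,0,0,0,0]}' 120
```

```text
t: 27.95
tcp_pos: [0.5323, -0.0341, 0.0737]
ee_rot: [[-1.0, 0.001, -0.024], [0.0, 1.0, 0.021], [0.024, 0.021, -0.999]]
force: [0.5, -0.2, -0.0]
opening: 0.0262
t: 28.37
tcp_pos: [0.532, -0.0341, 0.0738]
ee_rot: [[-1.0, 0.0, -0.025], [-0.0, 1.0, 0.02], [0.025, 0.02, -0.999]]
force: [0.1, 0.2, 0.9]
opening: 0.0118
```

```bash
python3 -m creep '{"hand":[0.6,0.6,0.6],"linear":[[0,0,0.3],[0,0,0.3],[0,0,0.3]],"spin":[0,0,0]}'
```

```text
t: 28.62
tcp_pos: [0.5322, -0.0341, 0.0668]
ee_rot: [[-1.0, 0.0, -0.025], [-0.0, 1.0, 0.02], [0.024, 0.02, -1.0]]
force: [-4.5, -0.6, 10.4]
opening: 0.0117
```

```bash
python3 -m creep '{"hand":[0.6,0.6],"linear":[[0,0,0.25],[0,0,0.3]],"spin":[0,0]}'; python3 -m creep '{"hand":[0.6],"linear":[[0,0,0.4]],"spin":[0]}'
```

```text
t: 28.78
tcp_pos: [0.5325, -0.0342, 0.0655]
ee_rot: [[-1.0, -0.0, -0.026], [-0.001, 1.0, 0.02], [0.026, 0.02, -0.999]]
force: [-12.3, 1.3, 31.9]
opening: 0.0119
t: 28.87
tcp_pos: [0.5325, -0.0341, 0.0655]
ee_rot: [[-1.0, -0.001, -0.027], [-0.001, 1.0, 0.02], [0.027, 0.02, -0.999]]
force: [-14.3, 2.1, 34.7]
opening: 0.0117
```

Run:
```python
from h import *
c=grab('wrist','z1'); cc=grab('scene','z1')
for i in range(6): vision.read_camera('top')
s=monitor.state(); print(s['t'],s['tcp_pos'],s['ee_rot'].round(3).tolist(),s['force'],s['opening'],abs(s['joint_velocities']).max())
a=cv2.resize(c['image'][60:260,160:360],(400,400),interpolation=cv2.INTER_CUBIC); b=cv2.resize(cc['image'][110:230,205:325],(400,400),interpolation=cv2.INTER_CUBIC)
cv2.imwrite('pics/z1.png',cv2.cvtColor(np.hstack([a,b]),cv2.COLOR_RGB2BGR))
T=load('top','0');N=grab('top','z1')
d=cv2.absdiff(T['image'],N['image']).max(2)>60; print('changed px',d.sum())
# height of plate top from wrist depth
for px in [(225,120),(285,120),(225,170),(288,170)]:
    o,r=ray(c,*px); z=c['depth'][px[1],px[0]]; Rc=np.linalg.inv(c['world_to_cam'])[:3,:3]; k=z/(Rc[:,2]@r); print(px,(o+r*k).round(4))
```

```text
29.2667 [ 0.53245238 -0.03412967  0.06553393] [[-1.0, -0.001, -0.026], [-0.001, 1.0, 0.02], [0.026, 0.02, -0.999]] [-11.86366244   1.71446154  27.03545961] 0.011849562565364551 0.0017768189346534992
changed px 5429
(225, 120) [ 0.4694 -0.0487  0.0603]
(285, 120) [ 0.4694 -0.0186  0.06  ]
(225, 170) [ 0.495  -0.0491  0.0597]
(288, 170) [ 0.4952 -0.0165  0.0587]
```

View pics/z1.png

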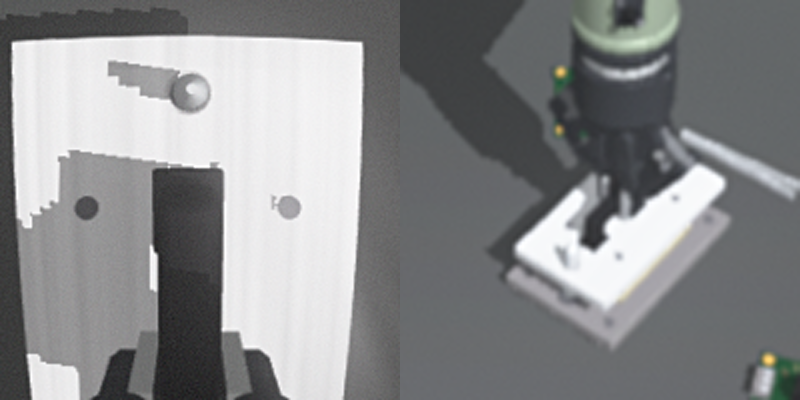

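View pics/top_z1.png

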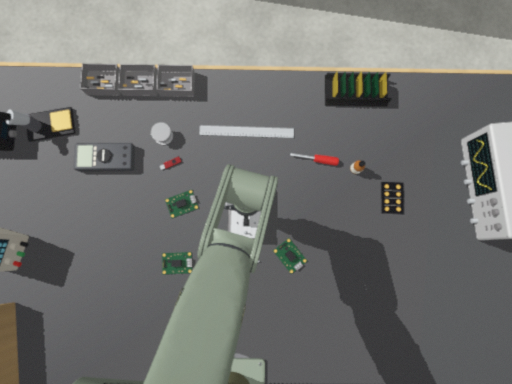

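Run:
```python
from h import *
c=load('wrist','z1'); T=np.linalg.inv(c['world_to_cam']); P=[]
for v in range(85,200):
    for u in range(175,335):
        if c['image'][v,u].min()>215 and c['depth'][v,u]>0:
            o,r=ray(c,u,v); P.append(o+r*c['depth'][v,u]/(T[:3,2]@r))
P=np.array(P); A=np.c_[P[:,0]-.5305,P[:,1]+.034,np.ones(len(P))]
for _ in range(3):
    k=np.linalg.lstsq(A,P[:,2],rcond=None)[0]; r=P[:,2]-A@k; m=abs(r)<.0015; A=A[m];P=P[m]
print(len(P),k,P[:,0].min(),P[:,0].max(),r[m].std())
s=monitor.state(); print(s['t'],s['tcp_pos'],s['force'])
```

```text
11692 [-0.00474816  0.00090277  0.05902504] 0.450207837038594 0.5111086699265961 0.000596532511154404
29.3167 [ 0.53245611 -0.03415699  0.06555968] [-10.94974767   1.82443268  27.50983692]
```

Plate tilt is about 5 mrad and its top is at 59.0 mm, which is the height for fully home. The push is steady at about 27 N, and the arm is still. Handing in.

```bash
python3 -c "
from cell import manip; print(manip.sign_off())"
```

```text
the job is handed in; nothing more can be done
None
```

The job is handed in at about 29 s of the 61 s allowed. I get no verdict, so what follows are my own last checks.

**What I did**
- I took the rightmost of the four boards by its module and lowered it over both nest pins, connector to the thick dowel, then let it go.
- I picked up the plate by its bar and guided it onto both dowels.
- I let the plate go briefly so it settled level on its pushers.
- I then regripped it at 120 N, pushed the nest home and handed in still holding it down.

**Last checks**
- **Board:** after release both pins showed through their holes. It sat at (0.5302, −0.0336) with yaw about 0, within about 0.5 mm of the nest centre. The plate hides it, so I could not see it again after pressing.
- **Plate:** the thin dowel stood centred in the small hole. The depth fit gave the top face at 59.0 mm, its height with the nest fully home, and about 5 mrad of tilt.
- **Push:** TCP travel was 8.3 mm, about the nest's full 8 mm. The force peaked near 35 N as the nest reached its stop and settled to a steady 27 N down, with the arm still.
- **Bystanders:** by eye, the final top view shows them where they started. The tweezers were hidden under the arm in that view, but the scene camera still showed them.

**What was off**
- The tool tilts a little with each move, and the moves offer no tilt axis. It was up to 0.1 rad off vertical while empty, and one attempt to correct it with the plate in hand made it slightly worse. That is why I let the plate settle and regripped it.
- At the end the tool was still about 0.03 rad off vertical, with a side force of about 11 N on the wrist.

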